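# Pack the sample carrier and latch its gate

## Robot

A 6-joint arm with a two-finger parallel gripper is mounted at the origin on the work surface. World frame = base frame: x ahead of the robot, y to its left, z up, the work surface at z = 0. Lengths are in mm, angles in rad, forces in N, time in s.
With the tool pointing down it reaches from about 350 to 875 mm from the base axis. Payload 4.2 kg.
Tool frame: the origin (TCP) lies on the mounting face of the last link; the fingertips stand 173 mm ahead of it and the grasp point (between the pads) lies grip_point_offset ahead of it (grip_point_offset is the distance from the TCP to the grasp point, in mm); z points along the fingers, y is the line along which they close (so a half turn about z gives the same grasp; the last joint's range is limited). The gripper opens to 85 mm and grips with 20 to 120 N. Pads are 22 mm wide; open, the fingers measure 114 mm over their backs; the gripper's body (76 mm by 85 mm) begins 54 mm behind the grasp point. The pads swing forward as they close: fully open they stand 13 mm farther back than shut.
Start: joints at [1.428, 0.385, 0.008, 0, -1.194, -0.259], TCP at [244.389, 575.216, 404.712] pointing down, gripper open.
Joint ranges: [-3.14, 3.14], [-1.21, 2.06], [-1.07, 1.41], [-3.16, 2.05], [-2.99, -0.16], [-3.1, 3.1]. Speed limits (rad/s): [2.79, 2.79, 3.14, 3.14, 3.14, 3.14].

## Interface

Orientations are given as a unit quaternion [x, y, z, w].
In Python, from bench import read_state, get_image, job_done, recognise, place_of, grip_point_offset gives the robot as it stands. The module is installed in compiled form; this text tells all that it offers.
- The arm moves only by the tool carry_out, never from a script. Its arguments are lists of equal length, an entry for each row: "slide": the shift along the tool's x, y, z in m, a list of three; "roll": the turn about the tool's z in degrees; "claw": the finger opening in m, from 0 to 0.0854. A call has 1 to 8 rows; each row is the pose to reach, as a shift and turn from the pose commanded when the call began, along the tool's axes at that moment; what a row does not reach only later rows make up. A row lasts 1/8 s, in which the tool goes at most 62.5 mm and 10.7 degrees, less where a joint would pass 70% of its speed; a pose out of reach is approached as far as the arm can. A call with a gripper value outside its range is refused whole. The fingers move at their own pace and stop on an object; the grip force is fixed at half the most. Time passes only in rows, so rows that repeat a pose let the fingers close. It gives the time, the measured TCP pose, the force, the opening and the grip force at its end, in the units of the state.
- read_state(): the state, without advancing time (a new reading comes with each control period).
- get_image(name): name is "side" or "top" or "wrist"; returns a dict with "img" (384x512x3 uint8, red, green, blue), "z_map" (384x512 float32, mm along the optical axis (not along the pixel's ray), 0 where there is no reading), "mtx" (3x3 intrinsics, pixels), "k1" (the pictures are not rectified: a ray, as slopes to the right and down, at radius r is drawn at 1 + k1 r^2 times it, then the intrinsics apply), "world_from_camera" (4x4, takes a point from camera to world coordinates); the wrist camera has in their place "T_tool_cam" (4x4, takes a point from camera to tool coordinates, whose origin is the TCP and whose axes are the flange's). Camera axes: x right, y up, looking along -z (the intrinsics and any distortion apply to the point x, -y, -z); pixel columns grow to the right and rows downward; lengths in mm; the calibration is good to about 2 mm. A picture is of the moment at which its call begins: read the wrist's pose just before it.
- job_done(): hands the job in; it is judged then, once.
Trained networks look in a picture, given as the dict that the camera call returned (one of the last four; its "shot" number tells which), for a name from the list of things; names that differ only in an ending like _2 or _b are one class to them, and where a whole thing is asked for, a point or a joint stands for the part that bears it (a point fixed in the world has none). Each returns a list of dicts, best first, with "conf" (0 to 1); they miss things now and then, are a little off and sometimes report something else, mostly with a low value. They report only what shows in the picture. A call takes as long as a camera call. They do not tell look-alikes from the thing itself.
- recognise(picture, thing): "at" ([column, row] in pixels, amid what is visible of it).
- place_of(picture, thing): "at" ([column, row] in pixels: a listed point, or the origin of a listed thing).
The state is a dict: "clock": time; "joints": joint angles; "joint_vel": joint speeds; "joint_efforts": joint torques, N m; "position": TCP position; "ee_rot": TCP orientation; "contact_force": force on the tool from outside, world axes, zero at the start; "wrist_torque": the same for the moment, N m; "gripper_width": finger opening in mm; "grasp_force": force on a finger pad.
Only numpy, scipy, OpenCV 4.12 (cv2) and the standard library are available. Lean on these libraries where they do the work, as an engineer would, in place of code of your own. Each camera call takes 0.05 s, during which the arm holds its last target. There are 200 camera calls.

## Task

Pack the sample carrier: first take out the low amber jar that was left in it and stand it upright, wholly on the square rubber mat. Then build one straight, square column in the middle of the carrier, long sides parallel to the closed gate, with all the cardboard cartons below, all the metal tins on top of them and the knobbed weight on the very top. When the column stands, push the carrier's gate fully shut so that its catch holds it, and leave everything else on the bench where it is.

Things in the scene. Friction and masses are not known exactly. Their poses are not given: they have to be found in the camera images.
- carrier: White open-topped metal carrier fixed to the bench. Origin: centre of its underside. Floor 8 mm thick; three rails 4 mm thick, tops 60 mm above the bench; inside 202 (x) by 170 (y) mm, outside about 10 mm more. Its front, with the gate, looks along its own -x (roughly world -y, the robot's right); its y axis is parallel to the closed gate.
- carrier_mid (a point): Centre of the carrier's inner floor, on top of it (8 mm above the bench): the column's axis.
- gate (a joint): Angle of the carrier's grey front gate, rad: 0 shut, growing as it swings out (up to 1.75). It starts open and stays where it is left (friction 0.03 N m). In the last 0.07 rad a tooth on it must be pushed past a sprung brass ball in the rail (about 4 N at the free edge); past the ball it snaps shut and is held.
- gate_hinge (a point): On the gate's upright hinge axis, 35 mm above the bench, at the gate's far end from the robot (carrier -y end). The gate is a plain plate 6 mm thick, 10 to 60 mm above the bench, 4 to 174 mm from the axis, which lies in its mid-plane. Seen from above it opens counter-clockwise; push it shut clockwise.
- gate_edge (a point): Top outer corner of the gate's free edge, on its outer face (the face to push on), 60 mm above the bench.
- mat: Grey square rubber mat fixed on the bench, 130 by 130 by 4 mm; origin: centre of its underside, x and y along its sides.
- jar: Low amber jar with a black cap, 63 mm diameter, 44 mm high, about 0.18 kg, standing in the carrier at the start. Origin: centre of its underside, z up.
- carton1: Closed brown cardboard carton, 84 (x) by 60 (y) by 34 (z) mm, about 0.16 kg; origin: centre of its underside, z up. Two or three such cartons, all alike, are on the bench; absent if None at the start.
- carton2: Closed brown cardboard carton, 84 (x) by 60 (y) by 34 (z) mm, about 0.16 kg; origin: centre of its underside, z up. Two or three such cartons, all alike, are on the bench; absent if None at the start.
- carton3: Closed brown cardboard carton, 84 (x) by 60 (y) by 34 (z) mm, about 0.16 kg; origin: centre of its underside, z up. Two or three such cartons, all alike, are on the bench; absent if None at the start.
- tin1: Closed bare metal tin, 64 (x) by 46 (y) by 30 (z) mm, about 0.13 kg; origin: centre of its underside, z up. Two or three such tins, all alike, are on the bench; absent if None at the start.
- tin2: Closed bare metal tin, 64 (x) by 46 (y) by 30 (z) mm, about 0.13 kg; origin: centre of its underside, z up. Two or three such tins, all alike, are on the bench; absent if None at the start.
- tin3: Closed bare metal tin, 64 (x) by 46 (y) by 30 (z) mm, about 0.13 kg; origin: centre of its underside, z up. Two or three such tins, all alike, are on the bench; absent if None at the start.
- weight: Dark steel weight: disc of 44 mm diameter, 22 mm high, with an upright round knob of 18 mm diameter from 22 to 52 mm above its underside, 0.3 kg; origin: centre of its underside, z up.
- tape: Bystander: white tape roll, 64 mm diameter, 22 mm high.
- dish: Bystander: clear lidded dish, 80 mm diameter, 17 mm high.
- spatula: Bystander: spatula 130 mm long, lying flat.
- washbottle: Bystander: white plastic bottle, 66 mm diameter, 160 mm high.
- beaker: Bystander: glass beaker, 80 mm diameter, 90 mm high.
Mind the look-alikes: they are no part of the job. Leave any turquoise look-alike of the carton1 alone. Leave any pink look-alike of the carton2 alone.

How it is judged (in metres and radians):
On the way, in this order (a step that is already met when the one before it is completed fails the run):
1. the jar stands upright, wholly on the rubber mat (angle between jar's own z axis and vertical below 0.1 rad and linear speed of jar below 0.03 m/s and height (world z) of jar below 0.012 m and x of jar in the frame of mat between -0.036 and 0.036 m and y of jar in the frame of mat between -0.036 and 0.036 m), for 0.2 s.
2. the column stands in the carrier: cartons, then tins, then the weight, with the gate still open (horizontal distance between each of carton1, carton2, carton3, tin1, tin2, tin3 and carrier_mid below 0.022 m and angle between the x axis of each of carton1, carton2, carton3, tin1, tin2, tin3 and the y axis of carrier, either way round below 0.17 rad and angle between each of carton1, carton2, carton3, tin1, tin2, tin3, weight's own z axis and vertical below 0.1 rad and linear speed of each of carton1, carton2, carton3, tin1, tin2, tin3, weight below 0.03 m/s and horizontal distance between carton1 and carton2 below 0.014 m and horizontal distance between each of carton1, carton2 and carton3 below 0.014 m and horizontal distance between each of carton1, carton2, carton3 and tin1 below 0.014 m and horizontal distance between each of carton1, carton2, carton3, tin1 and tin2 below 0.014 m and horizontal distance between each of carton1, carton2, carton3, tin1, tin2 and tin3 below 0.014 m and z of each of tin1, tin2, tin3, weight in the frame of carton1 above 0.02 m and z of each of tin1, tin2, tin3, weight in the frame of carton2 above 0.02 m and z of each of tin1, tin2, tin3, weight in the frame of carton3 above 0.02 m and horizontal distance between weight and carton1 below 0.016 m and horizontal distance between weight and carton2 below 0.016 m and horizontal distance between weight and carton3 below 0.016 m and z of weight in the frame of tin1 above 0.02 m and horizontal distance between weight and tin1 below 0.016 m and z of weight in the frame of tin2 above 0.02 m and horizontal distance between weight and tin2 below 0.016 m and z of weight in the frame of tin3 above 0.02 m and horizontal distance between weight and tin3 below 0.016 m and value of joint gate above 0.3 rad and contact force between the fingers and weight below 0.1 N), for 0.2 s.
3. the gate is shut on its catch (value of joint gate below 0.02 rad), for 0.2 s.
At the end, for the whole second after the job is handed in: Jar upright, wholly on the mat; boxes in one upright column, each within 22 mm of the carrier's centre and 14 mm of each other, long sides along the gate within 0.17 rad, tins above cartons, weight on top within 16 mm; all at rest; gate within 0.02 rad of shut (all of step 1 and horizontal distance between each of carton1, carton2, carton3, tin1, tin2, tin3 and carrier_mid below 0.022 m and angle between the x axis of each of carton1, carton2, carton3, tin1, tin2, tin3 and the y axis of carrier, either way round below 0.17 rad and angle between each of carton1, carton2, carton3, tin1, tin2, tin3, weight's own z axis and vertical below 0.1 rad and linear speed of each of carton1, carton2, carton3, tin1, tin2, tin3, weight below 0.03 m/s and horizontal distance between carton1 and carton2 below 0.014 m and horizontal distance between each of carton1, carton2 and carton3 below 0.014 m and horizontal distance between each of carton1, carton2, carton3 and tin1 below 0.014 m and horizontal distance between each of carton1, carton2, carton3, tin1 and tin2 below 0.014 m and horizontal distance between each of carton1, carton2, carton3, tin1, tin2 and tin3 below 0.014 m and z of each of tin1, tin2, tin3, weight in the frame of carton1 above 0.02 m and z of each of tin1, tin2, tin3, weight in the frame of carton2 above 0.02 m and z of each of tin1, tin2, tin3, weight in the frame of carton3 above 0.02 m and horizontal distance between weight and carton1 below 0.016 m and horizontal distance between weight and carton2 below 0.016 m and horizontal distance between weight and carton3 below 0.016 m and z of weight in the frame of tin1 above 0.02 m and horizontal distance between weight and tin1 below 0.016 m and z of weight in the frame of tin2 above 0.02 m and horizontal distance between weight and tin2 below 0.016 m and z of weight in the frame of tin3 above 0.02 m and horizontal distance between weight and tin3 below 0.016 m and value of joint gate below 0.02 rad); the robot touches nothing.
It fails at once if a bystander is moved more than 4 cm (distance of any of tape, dish, spatula, washbottle, beaker from where it was at the start of the episode above 0.04 m).
Of carton1, carton2, carton3 only 2 to 3 are there at a start; the rules pass over those that are not, and their reading is None.
Of tin1, tin2, tin3 only 2 to 3 are there at a start; the rules pass over those that are not, and their reading is None.
At some moment in a run one of jar, weight may be knocked a few centimetres aside while the robot is not near it.
It also fails if it takes over 210 s, if anything falls off the work surface, if the arm or the gripper's body presses on something with over 40 N, if the wrist force passes 120 N, or if a joint passes its speed limit or range.

## Working session

There is one attempt and no reset: what is moved stays moved. The work goes in short steps, Python scripts to look and compute and a tool call to move; the robot and the scene stay as the last step left them, time stands still between calls to the robot, and variables do not carry over. Pictures are saved under pics/ and viewed, at most 14 in all, crops included, and the job is handed in when it is done.

Besides the shell and the picture viewer there is one more tool, called after "Request:" as a command line: name --pt "numbers of a row" for each row, then --argument value for the rest. carry_out: Moves the arm, as the interface text tells. Its arguments: {"type":"object","properties":{"slide":{"type":"array"},"roll":{"type":"array"},"claw":{"type":"array"}},"required":["slide","roll","claw"]}

```bash
mkdir -p pics; ls; cat > h.py <<'E'
import numpy as np, cv2, json
from scipy.spatial.transform import Rotation as R
from bench import *
def T_of(p, s=None):
    if 'world_from_camera' in p: return np.array(p['world_from_camera'])
    T=np.eye(4); T[:3,:3]=R.from_quat(s['ee_rot']).as_matrix(); T[:3,3]=s['position']
    return T@np.array(p['T_tool_cam'])
def snap(name):
    s=read_state(); p=get_image(name); p['T']=T_of(p,s); return p
def ray(p,uv):
    K=np.array(p['mtx']); k=p['k1']
    d=np.array([(uv[0]-K[0,2])/K[0,0],(uv[1]-K[1,2])/K[1,1]]); u=d.copy()
    for _ in range(20): u=d/(1+k*(u@u))
    return p['T'][:3,3], p['T'][:3,:3]@np.array([u[0],-u[1],-1.])
def at_z(p,uv,z):
    o,d=ray(p,uv); return o+d*(z-o[2])/d[2]
def depth_pt(p,uv):
    o,d=ray(p,uv); return o+d*p['z_map'][int(round(uv[1])),int(round(uv[0]))]
def cloud(p):
    K=np.array(p['mtx']); h,w=p['z_map'].shape
    v,u=np.mgrid[:h,:w]; d=np.stack([(u-K[0,2])/K[0,0],(v-K[1,2])/K[1,1]],-1); x=d.copy()
    for _ in range(20): x=d/(1+p['k1']*(x**2).sum(-1,keepdims=True))
    c=np.concatenate([x[...,:1],-x[...,1:],-np.ones((h,w,1))],-1)*p['z_map'][...,None]
    return c@p['T'][:3,:3].T+p['T'][:3,3]
def save(p,n,crop=None,f=1):
    im=p['img'][...,::-1]
    if crop: im=im[crop[1]:crop[3],crop[0]:crop[2]]
    cv2.imwrite(f'pics/{n}.png',cv2.resize(im,None,fx=f,fy=f,interpolation=cv2.INTER_CUBIC))
def r(x): return np.round(x,1).tolist()
E
python3 - <<'E'
from h import *
t=snap('top'); save(t,'top1',None,1.5)
names=['carrier','carrier_mid','gate','gate_hinge','gate_edge','mat','jar','carton1','tin1','weight','tape','dish','spatula','washbottle','beaker']
for n in names:
    for d in place_of(t,n)[:6]:
        print(n,round(d['conf'],2),r(d['at']),r(depth_pt(t,d['at'])))
s=snap('side'); save(s,'side1',None,1.5)
print(grip_point_offset if not callable(grip_point_offset) else grip_point_offset(), read_state())
E
```

```text
pics
carrier 0.82 [225.4, 174.3] [566.2, 95.0, 48.8]
carrier 0.62 [319.0, 162.9] [599.8, -176.0, 60.6]
carrier 0.53 [232.8, 116.1] [754.4, 82.2, 17.4]
carrier 0.15 [265.9, 149.2] [655.2, -20.5, -2.7]
carrier_mid 0.67 [225.8, 175.7] [561.7, 93.5, 50.8]Traceback (most recent call last):
  File "<stdin>", line 5, in <module>
ValueError: it knows: beaker, carrier, carrier_mid, carton, dish, gate_edge, gate_hinge, jar, mat, spatula, tape, tin, washbottle, weight
```

```bash
python3 - <<'E'
from h import *
t=snap('top'); save(t,'top1',None,1.5)
names=['carrier','carrier_mid','gate_hinge','gate_edge','mat','jar','carton','tin','weight','tape','dish','spatula','washbottle','beaker']
for n in names:
    for d in place_of(t,n)[:6]:
        print(n,round(d['conf'],2),r(d['at']),r(depth_pt(t,d['at'])))
s=snap('side'); save(s,'side1',None,1.5)
print(grip_point_offset if not callable(grip_point_offset) else grip_point_offset(), read_state())
E
```

```text
carrier 0.78 [225.8, 174.2] [566.0, 93.5, 51.6]
carrier 0.52 [232.2, 182.8] [540.3, 73.8, 54.6]
carrier_mid 0.84 [225.9, 173.5] [568.0, 93.2, 51.9]
carrier_mid 0.53 [321.8, 163.2] [613.4, -192.0, -5.6]
carrier_mid 0.5 [188.2, 110.7] [754.1, 209.9, 67.8]
carrier_mid 0.3 [360.1, 124.2] [730.4, -307.3, 21.1]
gate_hinge 0.65 [262.1, 146.5] [656.5, -9.8, 24.5]
gate_edge 0.7 [319.1, 159.3] [624.0, -183.1, 0.8]
mat 0.59 [137.6, 177.0] [564.2, 374.6, 4.2]
jar 0.61 [231.4, 182.9] [540.1, 76.2, 54.0]
carton 0.89 [354.0, 198.3] [501.5, -280.8, 32.7]
carton 0.89 [292.4, 118.8] [741.7, -100.4, 31.3]
carton 0.84 [351.3, 287.3] [246.3, -269.8, 34.1]
carton 0.64 [391.8, 210.7] [466.0, -391.7, 32.0]
carton 0.61 [132.8, 218.3] [434.5, 370.5, 34.3]
tin 0.82 [171.6, 236.6] [383.1, 250.9, 31.6]
tin 0.73 [342.2, 244.2] [368.2, -244.9, 31.2]
weight 0.49 [293.4, 227.6] [414.7, -104.3, 29.2]
tape 0.5 [406.0, 165.8] [607.5, -451.1, -1.3]
dish 0.93 [234.3, 116.1] [754.2, 77.5, 18.0]
dish 0.15 [234.3, 182.6] [541.6, 68.1, 50.7]
spatula 0.77 [358.2, 123.9] [734.1, -303.4, 12.6]
washbottle 0.79 [397.2, 263.0] [31
[... 152 characters left out ...]
joints': array([ 1.42756543e+00,  3.84678058e-01,  7.89253378e-03, -4.59506474e-05,
       -1.19399078e+00, -2.58610237e-01]), 'joint_vel': array([ 0.00081865, -0.00044866,  0.00055526, -0.00109107,  0.00029186,
        0.00084886]), 'joint_efforts': array([-6.07748689e-05, -3.92087317e+01,  1.88620985e+01,  4.19066012e+00,
       -3.96992637e-04, -5.50169275e-06]), 'position': array([244.40236191, 575.19987558, 404.71557754]), 'ee_rot': array([ 9.79881587e-01, -1.99579746e-01, -2.19051771e-05, -8.76147619e-06]), 'contact_force': array([0.38429125, 0.24991478, 0.37393016]), 'wrist_torque': array([ 0.01446505,  0.0129048 , -0.04170928]), 'grasp_force': 0.0, 'gripper_width': 85.24943986368953}
```

View pics/top1.png

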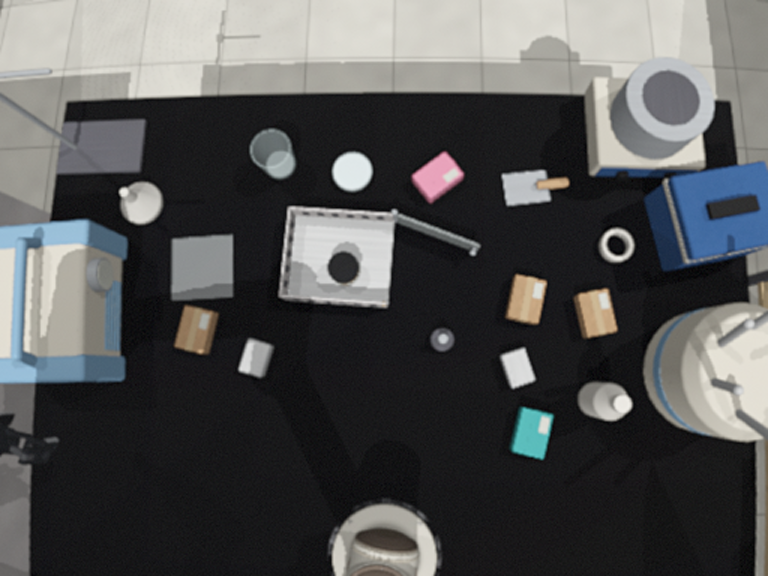

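View pics/side1.png

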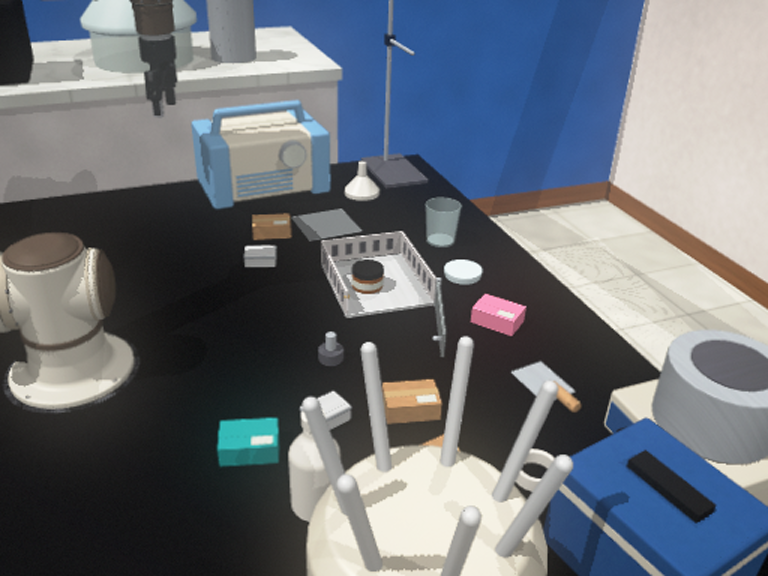

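The top picture shows three brown cartons at top1 pixels (196,330), (526,300) and (596,313). The turquoise box (532,433) and the pink box (437,177) are look-alikes. Tins are at (256,358) and (518,368), the weight at (442,340), the jar with a black cap at (344,266) in the carrier, the mat at (202,267), and the open gate runs from (395,213) to (477,248).

```bash
cat >> h.py <<'E'
def rects(p,mask,zlo,zhi,amin=60):
    """top-face rectangles (world mm) of masked pixels within a height band"""
    C=cloud(p); m=(mask&(C[...,2]>zlo)&(C[...,2]<zhi)).astype(np.uint8)
    n,l,st,_=cv2.connectedComponentsWithStats(m); out=[]
    for i in range(1,n):
        if st[i,4]<amin: continue
        q=C[l==i]; (c,sz,a)=cv2.minAreaRect(q[:,:2].astype(np.float32))
        if sz[0]<sz[1]: sz=sz[::-1]; a+=90
        a=(a+90)%180-90
        out.append((r(c),r(sz),round(a,1),round(float(np.median(q[:,2])),1),st[i,4]))
    return out
def plan(xyz,yaw=None):
    """shift (m, tool axes) and roll (deg) so that the grasp point is at xyz, tool y at world yaw deg (mod 180)"""
    s=read_state(); M=R.from_quat(s['ee_rot']).as_matrix()
    g=np.array(s['position'])+M@[0,0,grip_point_offset]
    d=M.T@(np.array(xyz)-g)/1000
    cur=np.degrees(np.arctan2(M[1,1],M[0,1])); roll=0
    if yaw is not None: roll=-((yaw-cur+90)%180-90)
    print('grasp at',r(g),'tooly',round(cur,1),'-> slide',np.round(d,4).tolist(),'roll',round(roll,1),'j6',round(s['joints'][5],2))
E
python3 - <<'E'
from h import *
t=snap('top'); hsv=cv2.cvtColor(t['img'],cv2.COLOR_RGB2HSV); H,S,V=[hsv[...,i].astype(int) for i in range(3)]
print('brown'); [print(x) for x in rects(t,(H>5)&(H<22)&(S>60)&(V>60),25,42)]
print('tins'); [print(x) for x in rects(t,(S<50)&(V>90),23,36)]
C=cloud(t); q=C[(np.abs(C[...,2]-4)<6)]
print('mat'); [print(x) for x in rects(t,(V>70)&(S<60),-4,12,800)]
w=snap('wrist'); print(np.round(w['T_tool_cam'],2).tolist(),np.round(w['mtx'],1).tolist(),w['k1'])
plan([560,90,250],90)
E
```

```text
brown
([499.8, -271.4], [85.2, 60.9], -12.2, 33.4, np.int32(541))
([474.2, -409.0], [83.2, 60.6], 12.9, 33.5, np.int32(499))
([431.5, 383.0], [82.4, 62.7], -12.0, 33.0, np.int32(489))
tins
([699.0, 527.0], [68.5, 67.3], 2.0, 28.2, np.int32(180))
([415.1, -533.3], [122.7, 17.7], -29.9, 29.2, np.int32(64))
([378.7, 258.3], [63.0, 49.4], -15.7, 29.3, np.int32(337))
([366.8, -253.5], [64.2, 48.0], 19.7, 29.3, np.int32(365))
([258.8, -301.6], [30.3, 17.7], -13.4, 33.9, np.int32(60))
([60.8, -8.6], [86.8, 19.9], 80.2, 29.0, np.int32(67))
mat
([829.5, 644.1], [213.1, 123.0], -89.6, 10.1, np.int32(1233))
([579.9, 96.1], [212.0, 178.2], 84.6, 7.3, np.int32(3198))
([562.5, 386.4], [136.1, 132.2], -85.7, 3.2, np.int32(1717))
([31.7, 0.5], [215.0, 138.9], -88.4, 9.1, np.int32(890))
[[-0.0, 0.95, 0.31, 80.07], [1.0, 0.0, -0.0, 0.65], [-0.0, 0.31, -0.95, 31.25], [0.0, 0.0, 0.0, 1.0]] [[313.3, 0.0, 254.0], [0.0, 313.3, 195.8], [0.0, 0.0, 1.0]] -0.018188603278759354
grasp at [244.4, 575.2, 250.0] tooly -113.0 -> slide [0.4802, 0.3231, 0.0] roll -23.0 j6 -0.26
```

Request:
carry_out --pt "0.06 0.04 0" --pt "0.11 0.074 0" --pt "0.16 0.108 0" --pt "0.21 0.141 0" --pt "0.26 0.175 0" --pt "0.31 0.208 0" --pt "0.36 0.242 0" --pt "0.41 0.276 0" --roll '[-5,-10,-15,-18,-18,-18,-18,-18]' --claw '[0.085,0.085,0.085,0.085,0.085,0.085,0.085,0.085]'

```text
clock: 2.05
position: [514.6, 159.1, 405.1]
ee_rot: [0.999, -0.044, 0.0, -0.0]
contact_force: [1.1, 0.8, -0.4]
gripper_width: 85.1
grasp_force: 0.0
```

```bash
python3 - <<'E'
from h import *
w=snap('wrist'); save(w,'w1',None,1.5)
for n in ['carrier_mid','carrier','jar','gate_hinge','gate_edge','mat']:
    for d in place_of(w,n)[:3]:
        print(n,round(d['conf'],2),r(d['at']),r(depth_pt(w,d['at'])),r(at_z(w,d['at'],8)),r(at_z(w,d['at'],60)))
C=cloud(w); hsv=cv2.cvtColor(w['img'],cv2.COLOR_RGB2HSV); S=hsv[...,1].astype(int);V=hsv[...,2].astype(int)
print('rail tops'); [print(x) for x in rects(w,V>0,55,64,30)]
print('cap'); [print(x) for x in rects(w,V<60,46,58,30)]
print('floor'); [print(x) for x in rects(w,V>60,3,13,300)]
print('mat'); [print(x) for x in rects(w,(V>60)&(S<60),1,7,300)]
plan([560,90,250],84.6)
E
```

```text
carrier_mid 0.97 [304.2, 104.5] [579.0, 103.3, 53.1] [576.9, 96.5, 8.0] [579.4, 104.3, 60.0]
carrier 0.81 [300.6, 99.9] [582.8, 103.0, 27.0] [582.2, 100.3, 8.0] [583.9, 107.6, 60.0]
jar 0.63 [314.4, 126.4] [556.9, 93.8, 52.6] [551.7, 85.8, 8.0] [557.7, 95.1, 60.0]
jar 0.6 [465.1, 218.3] [594.2, 151.7, 373.9] [420.7, -102.4, 8.0] [445.4, -66.3, 60.0]
gate_hinge 0.67 [420.1, 9.4] [658.9, -18.9, 25.7] [662.1, -27.5, 8.0] [652.5, -2.1, 60.0]
mat 0.61 [61.2, 140.9] [561.0, 384.5, 2.6] [561.4, 381.1, 8.0] [566.1, 348.5, 60.0]
rail tops
([576.1, 58.2], [287.4, 177.9], 86.5, 59.2, np.int32(3892))
cap
([557.1, 86.3], [58.5, 56.8], 85.1, 51.5, np.int32(2664))
floor
([578.5, 96.1], [203.2, 171.6], 86.6, 7.6, np.int32(25467))
([561.7, 385.4], [129.5, 128.9], -85.8, 3.7, np.int32(7687))
([442.1, 361.3], [101.8, 48.8], 24.4, 8.2, np.int32(352))
mat
([561.5, 385.9], [132.5, 130.8], -85.8, 3.3, np.int32(11561))
grasp at [513.4, 161.8, 250.1] tooly -94.9 -> slide [0.0526, 0.0675, 0.0001] roll 0.5 j6 0.88
```

View pics/w1.png

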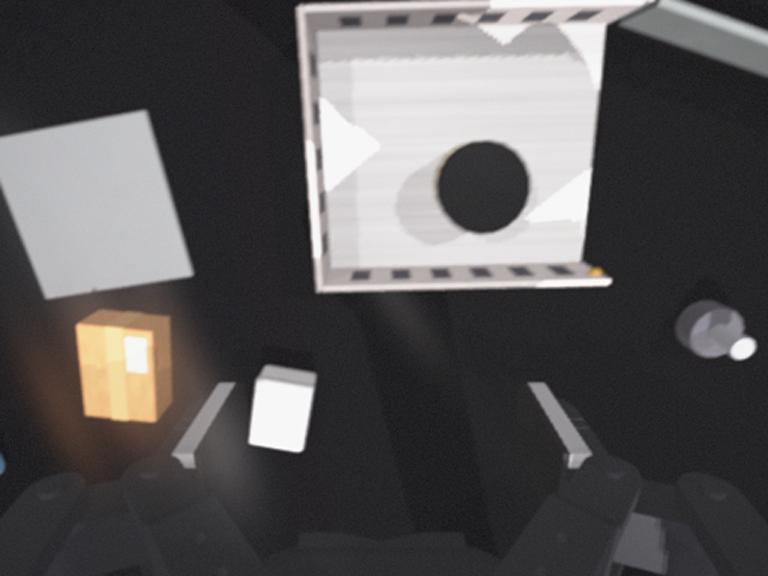

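Request:
carry_out --pt "0.03 0.043 0" --pt "0.05 0.072 0.03" --pt "0.05 0.072 0.09" --pt "0.05 0.072 0.14" --pt "0.05 0.072 0.18" --pt "0.05 0.072 0.205" --pt "0.05 0.072 0.217" --pt "0.05 0.072 0.217" --roll '[0,0,0,0,0,0,0,0]' --claw '[0.085,0.085,0.085,0.085,0.085,0.085,0.085,0.085]'

```text
clock: 3.4
position: [557.2, 85.7, 187.5]
ee_rot: [0.999, -0.043, -0.0, 0.0]
contact_force: [-0.3, -0.3, 1.1]
gripper_width: 85.4
grasp_force: 0.0
```

Request:
carry_out --pt "0 0 0" --pt "0 0 0" --pt "0 0 0" --pt "0 0 0" --pt "0 0 0" --pt "0 0 0" --roll '[0,0,0,0,0,0]' --claw '[0.05,0.05,0.05,0.05,0.05,0.05]'

```text
clock: 4.15
position: [558.0, 85.3, 189.6]
ee_rot: [0.999, -0.043, 0.002, -0.001]
contact_force: [-1.0, 2.5, 6.0]
gripper_width: 61.4
grasp_force: 65.0
```

```bash
python3 -c "
from h import *
plan([562,386,130],85)"
```

```text
grasp at [558.6, 85.6, 34.9] tooly -95.0 -> slide [-0.0223, -0.2998, -0.0946] roll 0.0 j6 1.04
```

Request:
carry_out --pt "0 0 -0.045" --pt "0 0 -0.095" --pt "-0.004 -0.05 -0.1" --pt "-0.008 -0.105 -0.1" --pt "-0.012 -0.16 -0.1" --pt "-0.016 -0.215 -0.1" --pt "-0.02 -0.265 -0.1" --pt "-0.022 -0.3 -0.1" --roll '[0,0,0,0,0,0,0,0]' --claw '[0.05,0.05,0.05,0.05,0.05,0.05,0.05,0.05]'

```text
clock: 5.15
position: [561.0, 387.4, 286.9]
ee_rot: [0.999, -0.043, -0.001, 0.0]
contact_force: [0.3, 0.0, -1.9]
gripper_width: 61.2
grasp_force: 66.7
```

```bash
python3 -c "
from h import *
s=read_state();print(s['gripper_width'],s['grasp_force'])
plan([562,386,31.5])"
```

```text
61.1977055187858 66.66593244764954
grasp at [560.8, 387.3, 132.2] tooly -95.0 -> slide [0.0015, 0.0012, 0.1007] roll 0 j6 0.64
```

Request:
carry_out --pt "0 0 0.04" --pt "0 0 0.07" --pt "0 0 0.088" --pt "0 0 0.096" --pt "0 0 0.1" --pt "0 0 0.1" --roll '[0,0,0,0,0,0]' --claw '[0.05,0.05,0.05,0.05,0.05,0.05]'

```text
clock: 5.9
position: [561.9, 385.6, 188.6]
ee_rot: [0.999, -0.044, 0.001, -0.001]
contact_force: [-0.3, 0.0, -2.6]
gripper_width: 61.3
grasp_force: 66.7
```

Request:
carry_out --pt "0 0 0" --pt "0 0 0" --pt "0 0 0" --pt "0 0 -0.02" --pt "0 0 -0.06" --pt "0 0 -0.12" --pt "0 0 -0.18" --pt "-0.05 0 -0.2" --roll '[0,0,0,0,0,0,0,0]' --claw '[0.085,0.085,0.085,0.085,0.085,0.085,0.085,0.085]'

```text
clock: 6.9
position: [513.5, 389.8, 394.2]
ee_rot: [0.999, -0.045, 0.004, -0.004]
contact_force: [-1.2, 0.1, -0.8]
gripper_width: 84.9
grasp_force: 0.0
```

```bash
cat >> h.py <<'E'
def masks(p):
    hsv=cv2.cvtColor(p['img'],cv2.COLOR_RGB2HSV); H,S,V=[hsv[...,i].astype(int) for i in range(3)]
    return (H>5)&(H<24)&(S>60)&(V>60), (S<60)&(V>90), V<60
E
python3 - <<'E'
from h import *
w=snap('wrist'); save(w,'w2',None,1)
b,g,k=masks(w)
print('brown',rects(w,b,26,42,200)); print('grey',rects(w,g,24,36,200)); print('cap',rects(w,k,40,56,200)); print('mat',rects(w,g,0,8,500))
plan([431.5,383,150],78)
E
```

```text
brown [([432.1, 383.0], [85.0, 59.7], -11.5, 33.4, np.int32(3005))]
grey [([679.8, 530.8], [68.2, 30.3], 84.3, 29.4, np.int32(1106)), ([548.7, 554.2], [54.5, 4.2], 7.4, 30.3, np.int32(287)), ([446.0, 362.8], [32.1, 17.0], -11.9, 33.9, np.int32(371)), ([392.5, 256.1], [47.1, 38.0], 73.1, 29.6, np.int32(818))]
cap [([561.2, 385.3], [59.0, 50.7], 86.8, 47.4, np.int32(2329))]
mat [([579.3, 128.1], [169.9, 77.9], -3.4, 7.4, np.int32(5487)), ([559.2, 385.9], [132.0, 131.1], 4.0, 3.5, np.int32(10111))]
grasp at [508.6, 391.2, 241.1] tooly -94.9 -> slide [-0.0766, 0.0155, 0.0906] roll 7.1 j6 0.58
```

View pics/w2.png

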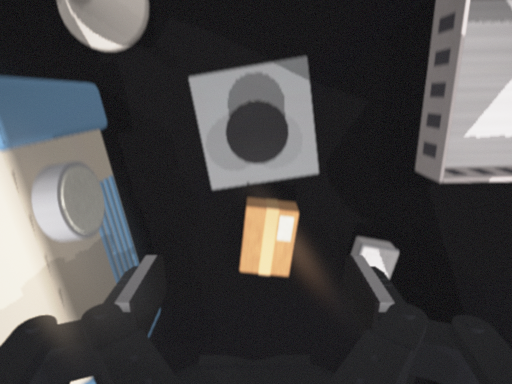

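Request:
carry_out --pt "-0.04 0.008 0.03" --pt "-0.078 0.015 0.06" --pt "-0.078 0.015 0.11" --pt "-0.078 0.015 0.14" --pt "-0.078 0.015 0.14" --roll '[3,6.7,6.7,6.7,6.7]' --claw '[0.085,0.085,0.085,0.085,0.085]'

```text
clock: 7.58
position: [432.4, 381.3, 246.6]
ee_rot: [0.995, -0.102, -0.001, 0.002]
contact_force: [-0.0, 0.8, 0.5]
gripper_width: 84.8
grasp_force: 0.0
```

```bash
python3 -c "
from h import *
w=snap('wrist');b,g,k=masks(w);print('brown',rects(w,b,26,42,200))
plan([432,383,24],78.5)"
```

```text
brown [([431.6, 383.4], [85.1, 60.3], -11.4, 33.4, np.int32(7222))]
grasp at [433.1, 382.0, 93.7] tooly -101.7 -> slide [-0.0013, -0.0008, 0.0697] roll -0.2 j6 0.36
```

Request:
carry_out --pt "-0.001 -0.001 0.04" --pt "-0.001 -0.001 0.062" --pt "-0.001 -0.001 0.07" --pt "-0.001 -0.001 0.07" --pt "-0.001 -0.001 0.07" --pt "-0.001 -0.001 0.07" --pt "-0.001 -0.001 0.07" --pt "-0.001 -0.001 0.07" --roll '[0,0,0,0,0,0,0,0]' --claw '[0.085,0.085,0.085,0.085,0.045,0.045,0.045,0.045]'

```text
clock: 8.62
position: [432.5, 383.7, 179.5]
ee_rot: [0.995, -0.102, 0.001, -0.001]
contact_force: [-0.7, 0.9, 7.5]
gripper_width: 59.0
grasp_force: 67.0
```

Request:
carry_out --pt "0 0 -0.02" --pt "0 0 -0.06" --pt "0 0 -0.1" --pt "0 0 -0.12" --pt "0 0 -0.12" --roll '[0,0,0,0,0]' --claw '[0.045,0.045,0.045,0.045,0.045]'

```text
clock: 9.25
position: [432.1, 383.0, 299.2]
ee_rot: [0.995, -0.102, 0.001, -0.002]
contact_force: [-0.6, -0.7, -2.6]
gripper_width: 59.0
grasp_force: 66.1
```

```bash
python3 -c "
from h import *
plan([578,96,140],85.5)"
```

```text
grasp at [432.3, 383.5, 144.5] tooly -101.7 -> slide [0.2011, 0.2519, 0.0039] roll -7.2 j6 0.36
```

Request:
carry_out --pt "0.03 0.037 0" --pt "0.068 0.084 0" --pt "0.106 0.132 0" --pt "0.144 0.18 0" --pt "0.18 0.225 0" --pt "0.201 0.252 0" --pt "0.201 0.252 0.01" --pt "0.201 0.252 0.02" --roll '[-2,-4,-6,-7,-7,-7,-7,-7]' --claw '[0.045,0.045,0.045,0.045,0.045,0.045,0.045,0.045]'

```text
clock: 10.25
position: [577.0, 95.3, 275.7]
ee_rot: [0.999, -0.042, -0.001, 0.0]
contact_force: [-0.5, -0.3, -1.9]
gripper_width: 58.7
grasp_force: 66.0
```

```bash
python3 - <<'E'
from h import *
w=snap('wrist'); save(w,'w3',None,1)
b,g,k=masks(w); print(rects(w,b,60,180,100))
print('floor',rects(w,(~b)&(~k),3,13,2000)); print('rails',rects(w,g,56,64,100))
for d in place_of(w,'carrier_mid')[:2]: print(d['conf'],r(at_z(w,d['at'],8)))
plan([578,96,33],85.5)
E
```

```text
[([576.4, 94.7], [83.6, 67.6], -4.8, 129.6, np.int32(22317))]
floor [([577.9, 97.4], [203.6, 171.1], 86.5, 7.5, np.int32(34777))]
rails [([641.5, 99.1], [289.4, 137.4], -65.7, 59.4, np.int32(6034))]
grasp at [575.8, 95.8, 120.5] tooly -94.7 -> slide [0.0025, -0.0006, 0.0875] roll -0.2 j6 1.05
```

View pics/w3.png

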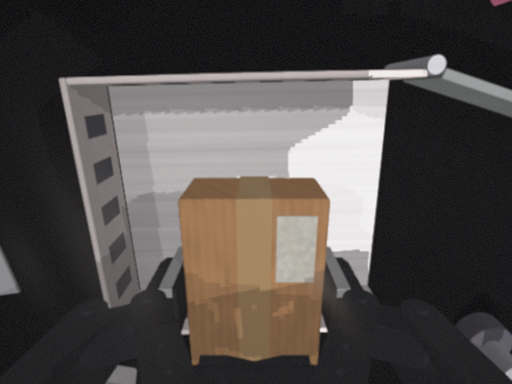

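Request:
carry_out --pt "0.002 -0.001 0.03" --pt "0.002 -0.001 0.06" --pt "0.002 -0.001 0.078" --pt "0.002 -0.001 0.084" --pt "0.002 -0.001 0.086" --pt "0.002 -0.001 0.086" --roll '[-0.6,-0.6,-0.6,-0.6,-0.6,-0.6]' --claw '[0.045,0.045,0.045,0.045,0.045,0.045]'

```text
clock: 11.1
position: [580.0, 96.6, 192.5]
ee_rot: [0.999, -0.036, 0.001, -0.0]
contact_force: [0.3, -1.1, -1.7]
gripper_width: 58.8
grasp_force: 65.9
```

Request:
carry_out --pt "0 0 0" --pt "0 0 0" --pt "0 0 0" --pt "0 0 -0.02" --pt "0 0 -0.06" --pt "0 0 -0.12" --pt "0 0 -0.18" --pt "0 0 -0.18" --roll '[0,0,0,0,0,0,0,0]' --claw '[0.085,0.085,0.085,0.085,0.085,0.085,0.085,0.085]'

```text
clock: 12.1
position: [580.7, 96.4, 378.2]
ee_rot: [0.999, -0.036, 0.006, -0.002]
contact_force: [0.5, 0.2, -0.7]
gripper_width: 85.1
grasp_force: 0.0
```

```bash
python3 - <<'E'
from h import *
w=snap('wrist')
b,g,k=masks(w); print(rects(w,b,34,50,300))
plan([470,-100,220]); plan([500,-271.4,140],78); s=read_state(); print(s['contact_force'])
E
```

```text
[([579.3, 96.0], [85.2, 59.3], -3.7, 41.5, np.int32(4230))]
grasp at [580.7, 96.6, 220.1] tooly -94.1 -> slide [-0.0963, 0.2041, -0.0011] roll 0 j6 1.06
grasp at [580.7, 96.6, 220.1] tooly -94.1 -> slide [-0.0545, 0.3732, 0.0786] roll 7.9 j6 1.06
[-0.6758454   1.18742922 -1.51931758]
```

Request:
carry_out --pt "-0.005 0.04 0" --pt "-0.013 0.095 0" --pt "-0.022 0.15 0" --pt "-0.03 0.205 0.01" --pt "-0.038 0.26 0.03" --pt "-0.046 0.315 0.06" --pt "-0.054 0.373 0.09" --pt "-0.054 0.373 0.09" --roll '[1,3,5,7,8,8,8,8]' --claw '[0.085,0.085,0.085,0.085,0.085,0.085,0.085,0.085]'

```text
clock: 13.15
position: [496.6, -274.6, 277.4]
ee_rot: [0.994, -0.108, -0.004, -0.001]
contact_force: [0.4, 0.7, 0.0]
gripper_width: 84.8
grasp_force: 0.0
```

```bash
python3 - <<'E'
from h import *
w=snap('wrist')
b,g,k=masks(w); q=rects(w,b,26,42,300); print(q); print('tin',rects(w,g,24,36,300))
q=min(q,key=lambda c:np.hypot(c[0][0]-500,c[0][1]+271)); plan([q[0][0],q[0][1],24],q[2]+90)
E
```

```text
[([473.3, -410.2], [86.4, 60.5], 11.6, 33.6, np.int32(8526)), ([499.9, -272.6], [85.3, 60.2], -12.1, 33.4, np.int32(6258))]
tin [([496.4, -423.2], [31.6, 18.4], 10.0, 34.3, np.int32(1040)), ([515.8, -293.1], [31.3, 17.2], -12.0, 34.0, np.int32(1041)), ([487.8, -269.6], [57.0, 12.8], -12.3, 33.8, np.int32(1058)), ([368.6, -254.0], [62.5, 46.6], 19.2, 29.6, np.int32(2610))]
grasp at [496.6, -273.4, 124.0] tooly -102.3 -> slide [0.0037, -0.0014, 0.0999] roll -0.2 j6 1.57
```

Request:
carry_out --pt "0.003 -0.001 0.05" --pt "0.003 -0.001 0.085" --pt "0.003 -0.001 0.1" --pt "0.003 -0.001 0.1" --pt "0.003 -0.001 0.1" --pt "0.003 -0.001 0.1" --pt "0.003 -0.001 0.1" --pt "0.003 -0.001 0.1" --roll '[0,0,0,0,0,0,0,0]' --claw '[0.085,0.085,0.085,0.085,0.045,0.045,0.045,0.045]'

```text
clock: 14.2
position: [503.1, -271.6, 183.8]
ee_rot: [0.994, -0.105, 0.002, 0.0]
contact_force: [0.7, 2.3, 6.6]
gripper_width: 58.8
grasp_force: 66.9
```

Request:
carry_out --pt "0 0 -0.02" --pt "0 0 -0.06" --pt "0 0 -0.11" --pt "0 0 -0.15" --pt "0 0 -0.15" --roll '[0,0,0,0,0]' --claw '[0.045,0.045,0.045,0.045,0.045]'

```text
clock: 14.82
position: [502.7, -271.8, 335.9]
ee_rot: [0.994, -0.106, 0.004, 0.001]
contact_force: [-0.0, -0.3, -2.1]
gripper_width: 58.8
grasp_force: 66.2
```

```bash
python3 - <<'E'
from h import *
w=snap('wrist'); b,g,k=masks(w); print(rects(w,b,60,230,300))
plan([578.5,96,175],86)
E
```

```text
[([501.3, -272.1], [84.5, 65.8], -12.6, 185.6, np.int32(19280))]
grasp at [502.5, -271.6, 178.7] tooly -102.2 -> slide [-0.0031, -0.3753, 0.0039] roll -8.2 j6 1.57
```

Request:
carry_out --pt "0 -0.04 0" --pt "-0.001 -0.095 0" --pt "-0.001 -0.15 0" --pt "-0.002 -0.205 0" --pt "-0.002 -0.26 0" --pt "-0.003 -0.315 0" --pt "-0.003 -0.36 0.01" --pt "-0.003 -0.375 0.03" --roll '[-1,-3,-5,-7,-8,-8,-8,-8]' --claw '[0.045,0.045,0.045,0.045,0.045,0.045,0.045,0.045]'

```text
clock: 15.88
position: [578.0, 98.2, 300.3]
ee_rot: [0.999, -0.035, -0.0, -0.0]
contact_force: [0.6, -1.1, -1.3]
gripper_width: 58.6
grasp_force: 66.1
```

Request:
carry_out --pt "0 0 0.01" --pt "0 0 0.01" --roll '[0,0]' --claw '[0.045,0.045]'

```text
clock: 16.12
position: [577.4, 94.8, 290.0]
ee_rot: [0.999, -0.036, -0.002, 0.001]
contact_force: [-0.1, 0.5, -0.7]
gripper_width: 59.0
grasp_force: 66.1
```

```bash
python3 - <<'E'
from h import *
w=snap('wrist'); b,g,k=masks(w); print(rects(w,b,60,230,300))
plan([579,96,72],86)
E
```

```text
[([574.0, 94.0], [84.2, 62.6], -4.2, 139.6, np.int32(21233))]
grasp at [577.5, 94.6, 136.4] tooly -94.2 -> slide [0.0015, -0.0016, 0.0644] roll -0.2 j6 1.06
```

Request:
carry_out --pt "0.003 -0.001 0.03" --pt "0.003 -0.001 0.048" --pt "0.003 -0.001 0.058" --pt "0.003 -0.001 0.063" --pt "0.003 -0.001 0.064" --pt "0.003 -0.001 0.064" --roll '[0,0,0,0,0,0]' --claw '[0.045,0.045,0.045,0.045,0.045,0.045]'

```text
clock: 16.92
position: [581.3, 96.5, 228.4]
ee_rot: [0.999, -0.036, 0.001, -0.0]
contact_force: [0.2, -0.5, -0.7]
gripper_width: 58.7
grasp_force: 66.1
```

Request:
carry_out --pt "0 0 0" --pt "0 0 0" --pt "0 0 0" --pt "0 0 -0.02" --pt "0 0 -0.06" --pt "0 0 -0.12" --pt "0 0 -0.16" --pt "0 0 -0.16" --roll '[0,0,0,0,0,0,0,0]' --claw '[0.085,0.085,0.085,0.085,0.085,0.085,0.085,0.085]'

```text
clock: 17.92
position: [581.6, 96.6, 392.3]
ee_rot: [0.999, -0.036, 0.004, -0.002]
contact_force: [0.3, -0.4, -0.5]
gripper_width: 84.9
grasp_force: 0.0
```

```bash
python3 - <<'E'
from h import *
w=snap('wrist')
b,g,k=masks(w); print(rects(w,b,66,90,300))
plan([473.5,-409.8,124],101.8)
E
```

```text
[([578.1, 96.3], [84.9, 59.2], -4.2, 75.5, np.int32(4749))]
grasp at [581.5, 96.8, 234.8] tooly -94.1 -> slide [-0.0717, 0.5133, 0.1095] roll -15.9 j6 1.06
```

Request:
carry_out --pt "-0.006 0.04 0" --pt "-0.014 0.1 0" --pt "-0.022 0.16 0" --pt "-0.03 0.22 0" --pt "-0.039 0.28 0" --pt "-0.048 0.34 0" --pt "-0.056 0.4 0.02" --pt "-0.064 0.46 0.05" --roll '[-2,-5,-8,-11,-14,-16,-16,-16]' --claw '[0.085,0.085,0.085,0.085,0.085,0.085,0.085,0.085]'

```text
clock: 18.98
position: [484.6, -354.0, 339.2]
ee_rot: [0.995, 0.103, -0.0, -0.0]
contact_force: [1.1, -0.0, 0.7]
gripper_width: 84.7
grasp_force: 0.0
```

```bash
python3 - <<'E'
from h import *
w=snap('wrist')
b,g,k=masks(w); q=rects(w,b,26,42,300); print(q); print(rects(w,g,24,36,300))
q=min(q,key=lambda c:np.hypot(c[0][0]-473,c[0][1]+410)); plan([q[0][0],q[0][1],124],q[2]+90)
E
```

```text
[([474.4, -410.0], [84.3, 58.9], 11.2, 33.4, np.int32(2168)), ([455.8, -433.8], [36.9, 19.0], 11.0, 33.5, np.int32(347))]
[([475.4, -421.4], [82.0, 33.6], 11.3, 33.9, np.int32(1892)), ([379.2, -251.0], [47.9, 42.1], -69.2, 29.5, np.int32(1143)), ([449.3, -565.6], [125.4, 19.3], -54.1, 30.0, np.int32(956)), ([324.7, -404.3], [63.0, 27.5], -75.0, 30.2, np.int32(418))]
grasp at [480.7, -357.7, 179.1] tooly -78.5 -> slide [-0.0162, 0.0503, 0.055] roll 0.3 j6 2.14
```

Request:
carry_out --pt "-0.009 0.025 0.03" --pt "-0.018 0.051 0.07" --pt "-0.018 0.051 0.1" --pt "-0.018 0.051 0.11" --pt "-0.018 0.051 0.11" --roll '[0,0,0,0,0]' --claw '[0.085,0.085,0.085,0.085,0.085]'

```text
clock: 19.65
position: [478.2, -405.5, 229.6]
ee_rot: [0.995, 0.104, -0.001, -0.001]
contact_force: [0.1, 0.6, 0.4]
gripper_width: 84.9
grasp_force: 0.0
```

```bash
python3 - <<'E'
from h import *
plan([473.8,-410,24],101.6)
E
```

```text
grasp at [477.9, -405.4, 74.9] tooly -78.1 -> slide [-0.0049, 0.0037, 0.0509] roll 0.3 j6 2.22
```

Request:
carry_out --pt "-0.005 0.004 0.02" --pt "-0.005 0.004 0.04" --pt "-0.005 0.004 0.049" --pt "-0.005 0.004 0.049" --pt "-0.005 0.004 0.049" --pt "-0.005 0.004 0.049" --pt "-0.005 0.004 0.049" --pt "-0.005 0.004 0.049" --roll '[0,0,0,0,0,0,0,0]' --claw '[0.085,0.085,0.085,0.085,0.045,0.045,0.045,0.045]'

```text
clock: 20.65
position: [474.8, -410.9, 183.0]
ee_rot: [0.995, 0.104, 0.001, 0.001]
contact_force: [-0.7, 1.2, 5.9]
gripper_width: 58.8
grasp_force: 67.5
```

Request:
carry_out --pt "0 0 -0.02" --pt "0 0 -0.06" --pt "0 0 -0.11" --pt "0 0 -0.16" --pt "0 0 -0.19" --pt "0 0 -0.19" --roll '[0,0,0,0,0,0]' --claw '[0.045,0.045,0.045,0.045,0.045,0.045]'

```text
clock: 21.4
position: [474.2, -410.9, 374.1]
ee_rot: [0.995, 0.103, 0.002, 0.002]
contact_force: [-0.8, -0.0, -2.0]
gripper_width: 58.8
grasp_force: 66.8
```

```bash
python3 - <<'E'
from h import *
w=snap('wrist'); b,g,k=masks(w); print(rects(w,b,60,280,300))
plan([579,96,210],86)
E
```

```text
[([416.8, -446.3], [209.9, 140.8], 1.0, 224.5, np.int32(20800))]
grasp at [474.0, -410.5, 216.9] tooly -78.2 -> slide [0.2068, -0.4741, 0.0072] roll 15.8 j6 2.23
```

Request:
carry_out --pt "0.017 -0.04 0" --pt "0.042 -0.096 0" --pt "0.067 -0.153 0" --pt "0.092 -0.21 0" --pt "0.117 -0.268 0" --pt "0.142 -0.325 0" --pt "0.167 -0.382 0" --pt "0.19 -0.435 0" --roll '[2,5,8,11,14,16,16,16]' --claw '[0.045,0.045,0.045,0.045,0.045,0.045,0.045,0.045]'

```text
clock: 22.45
position: [570.1, 56.1, 369.0]
ee_rot: [0.999, -0.036, -0.002, 0.001]
contact_force: [1.5, -0.7, -1.4]
gripper_width: 58.7
grasp_force: 66.7
```

```bash
python3 - <<'E'
from h import *
plan([579,96,140],86)
E
```

```text
grasp at [569.4, 56.0, 214.3] tooly -94.1 -> slide [0.007, -0.0407, 0.0742] roll -0.1 j6 1.12
```

Request:
carry_out --pt "0.003 -0.02 0" --pt "0.006 -0.04 0.01" --pt "0.007 -0.041 0.04" --pt "0.007 -0.041 0.06" --pt "0.007 -0.041 0.07" --pt "0.007 -0.041 0.07" --roll '[0,0,0,0,0,0]' --claw '[0.045,0.045,0.045,0.045,0.045,0.045]'

```text
clock: 23.2
position: [580.3, 93.7, 300.3]
ee_rot: [0.999, -0.037, -0.001, 0.001]
contact_force: [-0.2, -0.1, -2.1]
gripper_width: 59.0
grasp_force: 66.7
```

```bash
python3 - <<'E'
from h import *
w=snap('wrist'); b,g,k=masks(w); print(rects(w,b,100,230,300))
plan([579,96,105],86)
E
```

```text
[([579.2, 93.2], [85.5, 66.3], -4.7, 150.8, np.int32(22086))]
grasp at [580.6, 93.9, 146.7] tooly -94.2 -> slide [-0.0018, -0.002, 0.0417] roll -0.2 j6 1.06
```

Request:
carry_out --pt "-0.001 -0.002 0.02" --pt "-0.001 -0.002 0.033" --pt "-0.001 -0.002 0.04" --pt "-0.001 -0.002 0.042" --pt "-0.001 -0.002 0.042" --pt "-0.001 -0.002 0.042" --roll '[0,0,0,0,0,0]' --claw '[0.045,0.045,0.045,0.045,0.045,0.045]'

```text
clock: 24.0
position: [579.8, 96.5, 260.0]
ee_rot: [0.999, -0.036, 0.001, -0.0]
contact_force: [-1.4, 0.4, -2.2]
gripper_width: 58.8
grasp_force: 66.8
```

Request:
carry_out --pt "0 0 0" --pt "0 0 0" --pt "0 0 0" --pt "0 0 -0.02" --pt "0 0 -0.06" --pt "0 0 -0.12" --pt "0 0 -0.15" --pt "0 0 -0.15" --roll '[0,0,0,0,0,0,0,0]' --claw '[0.085,0.085,0.085,0.085,0.085,0.085,0.085,0.085]'

```text
clock: 25.0
position: [579.9, 96.5, 413.0]
ee_rot: [0.999, -0.036, 0.003, -0.001]
contact_force: [0.2, -0.1, -0.4]
gripper_width: 85.2
grasp_force: 0.0
```

```bash
python3 - <<'E'
from h import *
w=snap('wrist')
b,g,k=masks(w); print(rects(w,b,100,125,300)); print(rects(w,g,24,36,300))
plan([379,258,124],75)
t=snap('top'); save(t,'top2',(100,80,430,320),2.3); b,g,k=masks(t); print(rects(t,g,23,36)); print('col',rects(t,b,100,125))
for d in place_of(t,'weight'): print(d['conf'],r(at_z(t,d['at'],0)))
print('cap',rects(t,k,42,56,30))
E
```

```text
[([579.6, 96.1], [84.3, 59.3], -4.2, 109.5, np.int32(5200))]
[([719.5, -87.7], [69.7, 35.6], 86.5, 33.8, np.int32(1463)), ([361.4, -232.5], [65.2, 14.4], 8.3, 28.6, np.int32(311)), ([375.2, 244.6], [66.0, 19.2], -17.5, 29.4, np.int32(419))]
grasp at [579.8, 96.7, 256.0] tooly -94.1 -> slide [-0.2122, -0.1462, 0.1317] roll 10.9 j6 1.06
[([748.5, -123.5], [33.0, 20.4], -52.8, 33.2, np.int32(63)), ([364.7, -525.9], [158.2, 32.8], -2.5, 29.1, np.int32(99)), ([378.5, 258.1], [62.8, 47.9], -16.4, 29.4, np.int32(330)), ([366.7, -253.2], [64.0, 48.5], 19.4, 29.2, np.int32(365)), ([258.3, -301.3], [31.6, 18.1], -13.6, 33.7, np.int32(62)), ([54.2, 7.0], [105.5, 29.8], -83.7, 29.5, np.int32(103))]
col [([573.8, 95.7], [74.0, 60.4], -4.7, 109.2, np.int32(494))]
0.5 [408.8, -95.8, 0.0]
0.36 [656.6, -10.1, 0.0]
cap [([749.9, -467.8], [20.5, 13.9], 89.9, 50.9, np.int32(37)), ([561.1, 366.0], [50.5, 22.5], 12.2, 47.0, np.int32(103))]
```

View pics/top2.png

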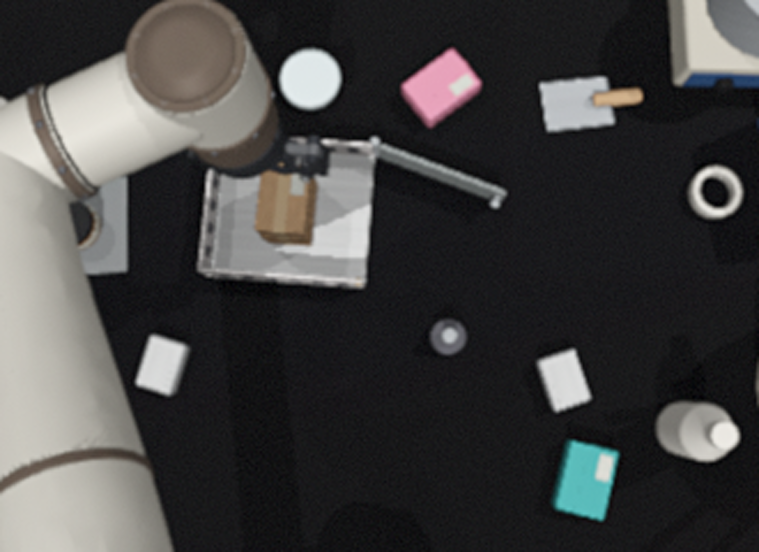

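Request:
carry_out --pt "-0.04 -0.027 0" --pt "-0.082 -0.057 0.01" --pt "-0.125 -0.086 0.03" --pt "-0.168 -0.116 0.07" --pt "-0.205 -0.141 0.11" --pt "-0.212 -0.146 0.14" --pt "-0.212 -0.146 0.155" --pt "-0.212 -0.146 0.155" --roll '[2,5,8,11,12,12,12,12]' --claw '[0.085,0.085,0.085,0.085,0.085,0.085,0.085,0.085]'

```text
clock: 26.15
position: [378.0, 256.9, 252.5]
ee_rot: [0.99, -0.14, -0.001, 0.003]
contact_force: [0.3, -0.9, 1.6]
gripper_width: 84.9
grasp_force: 0.0
```

```bash
python3 - <<'E'
from h import *
w=snap('wrist')
b,g,k=masks(w); q=rects(w,g,24,36,500); print(q)
q=min(q,key=lambda c:np.hypot(c[0][0]-379,c[0][1]-258)); plan([q[0][0],q[0][1],22],q[2]+90)
E
```

```text
[([378.9, 258.4], [65.1, 47.2], -16.0, 29.7, np.int32(6358))]
grasp at [378.2, 256.7, 98.8] tooly -106.1 -> slide [0.0003, -0.002, 0.0768] roll -0.1 j6 0.34
```

Request:
carry_out --pt "0.001 -0.002 0.03" --pt "0.001 -0.002 0.055" --pt "0.001 -0.002 0.066" --pt "0.001 -0.002 0.066" --pt "0.001 -0.002 0.066" --pt "0.001 -0.002 0.066" --pt "0.001 -0.002 0.066" --pt "0.001 -0.002 0.066" --roll '[0,0,0,0,0,0,0,0]' --claw '[0.085,0.085,0.085,0.03,0.03,0.03,0.03,0.03]'

```text
clock: 27.2
position: [380.6, 259.5, 189.8]
ee_rot: [0.99, -0.14, 0.001, -0.001]
contact_force: [0.3, -0.5, 6.2]
gripper_width: 44.2
grasp_force: 62.2
```

```bash
python3 - <<'E'
from h import *
s=read_state(); print(s['gripper_width'],s['grasp_force'],s['position'],s['contact_force'])
plan([579,96,220],86)
E
```

```text
44.248598039044126 62.21963882446289 [380.58643106 259.51859312 189.79892596] [ 0.25369794 -0.54817899  6.19421205]
grasp at [380.9, 259.8, 35.1] tooly -106.1 -> slide [0.236, 0.1021, -0.1849] roll -12.1 j6 0.34
```

Request:
carry_out --pt "0 0 -0.02" --pt "0 0 -0.06" --pt "0 0 -0.12" --pt "0.02 0.009 -0.17" --pt "0.06 0.026 -0.185" --pt "0.11 0.048 -0.185" --pt "0.16 0.069 -0.185" --pt "0.2 0.087 -0.185" --roll '[0,0,-1,-3,-6,-9,-12,-12]' --claw '[0.03,0.03,0.03,0.03,0.03,0.03,0.03,0.03]'

```text
clock: 28.2
position: [549.1, 118.3, 373.5]
ee_rot: [0.999, -0.036, -0.0, -0.0]
contact_force: [-0.3, 0.0, -1.6]
gripper_width: 44.2
grasp_force: 61.6
```

```bash
python3 - <<'E'
from h import *
plan([579,96,180],86)
E
```

```text
grasp at [549.1, 118.4, 218.8] tooly -94.2 -> slide [0.0314, 0.0202, 0.0388] roll -0.2 j6 1.0
```

Request:
carry_out --pt "0.015 0.01 0" --pt "0.028 0.019 0.01" --pt "0.031 0.02 0.03" --pt "0.031 0.02 0.038" --pt "0.031 0.02 0.038" --roll '[0,0,0,0,0]' --claw '[0.03,0.03,0.03,0.03,0.03]'

```text
clock: 28.82
position: [577.1, 98.1, 334.8]
ee_rot: [0.999, -0.035, -0.001, 0.0]
contact_force: [-0.4, 0.6, -1.5]
gripper_width: 44.5
grasp_force: 61.6
```

```bash
python3 - <<'E'
from h import *
w=snap('wrist'); save(w,'w4'); b,g,k=masks(w); print(rects(w,g,150,210,300)); print('carton',rects(w,b,100,125,300))
plan([579,96,146],86)
E
```

```text
[([575.0, 97.6], [68.1, 65.6], 85.8, 174.6, np.int32(13988))]
carton [([605.3, 94.5], [59.4, 33.1], 84.7, 109.5, np.int32(3249))]
grasp at [577.4, 98.2, 180.9] tooly -94.1 -> slide [0.0017, 0.0021, 0.0349] roll -0.1 j6 1.06
```

View pics/w4.png

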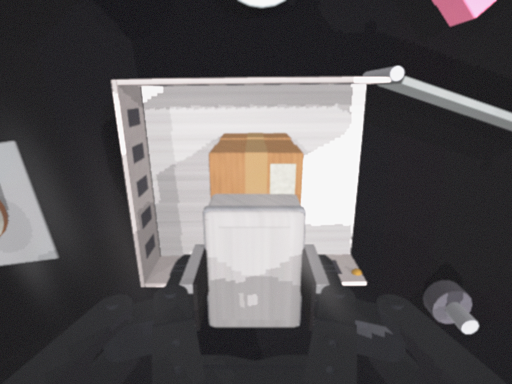

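Request:
carry_out --pt "0.003 0.002 0.015" --pt "0.003 0.002 0.027" --pt "0.003 0.002 0.032" --pt "0.003 0.002 0.034" --pt "0.003 0.002 0.034" --pt "0.003 0.002 0.034" --roll '[0,0,0,0,0,0]' --claw '[0.03,0.03,0.03,0.03,0.03,0.03]'

```text
clock: 29.62
position: [580.6, 95.5, 301.9]
ee_rot: [0.999, -0.036, 0.0, -0.0]
contact_force: [0.1, -0.0, -1.0]
gripper_width: 44.6
grasp_force: 61.6
```

Request:
carry_out --pt "0 0 0" --pt "0 0 0" --pt "0 0 0" --pt "0 0 0" --pt "0 0 -0.02" --pt "0 0 -0.06" --pt "0 0 -0.11" --pt "0 0 -0.14" --roll '[0,0,0,0,0,0,0,0]' --claw '[0.07,0.085,0.085,0.085,0.085,0.085,0.085,0.085]'

```text
clock: 30.62
position: [580.5, 95.4, 444.5]
ee_rot: [0.999, -0.036, 0.002, -0.001]
contact_force: [1.5, 0.1, -0.5]
gripper_width: 84.9
grasp_force: 0.0
```

```bash
python3 - <<'E'
from h import *
w=snap('wrist')
b,g,k=masks(w); print('carton',rects(w,b,100,125,300)); print('tin',rects(w,g,130,150,300))
plan([367,-253.5,124],109.4)
E
```

```text
carton [([579.6, 96.0], [84.6, 59.5], -4.3, 109.3, np.int32(1187))]
tin [([579.1, 94.7], [65.2, 46.9], -4.2, 139.6, np.int32(3487))]
grasp at [582.7, 95.8, 293.8] tooly -94.1 -> slide [-0.1921, 0.3642, 0.1668] roll -23.5 j6 1.06
```

Request:
carry_out --pt "-0.02 0.038 0" --pt "-0.047 0.088 0" --pt "-0.074 0.14 0.02" --pt "-0.101 0.191 0.06" --pt "-0.128 0.242 0.1" --pt "-0.155 0.293 0.13" --pt "-0.175 0.332 0.16" --pt "-0.19 0.364 0.18" --roll '[-3,-7,-11,-15,-19,-23,-23.5,-23.5]' --claw '[0.085,0.085,0.085,0.085,0.085,0.085,0.085,0.085]'

```text
clock: 31.68
position: [363.2, -255.1, 260.4]
ee_rot: [0.986, 0.168, -0.0, -0.0]
contact_force: [0.0, -0.1, -0.0]
gripper_width: 84.8
grasp_force: 0.0
```

Request:
carry_out --pt "0 0 0.01" --pt "0 0 0.01" --roll '[0,0]' --claw '[0.085,0.085]'

```text
clock: 31.92
position: [364.9, -254.0, 251.1]
ee_rot: [0.986, 0.168, -0.001, -0.0]
contact_force: [0.2, -0.3, 0.7]
gripper_width: 84.8
grasp_force: 0.0
```

```bash
python3 - <<'E'
from h import *
w=snap('wrist')
b,g,k=masks(w); q=rects(w,g,24,36,500); print(q)
q=min(q,key=lambda c:np.hypot(c[0][0]-367,c[0][1]+253)); plan([q[0][0],q[0][1],35],q[2]+90)
E
```

```text
[([367.2, -254.1], [64.8, 47.4], 18.7, 29.7, np.int32(6480))]
grasp at [365.5, -253.7, 97.0] tooly -70.6 -> slide [0.0014, 0.0009, 0.062] roll 0.7 j6 2.15
```

Request:
carry_out --pt "0.001 0.001 0.03" --pt "0.001 0.001 0.052" --pt "0.001 0.001 0.062" --pt "0.001 0.001 0.062" --pt "0.001 0.001 0.062" --pt "0.001 0.001 0.062" --pt "0.001 0.001 0.062" --pt "0.001 0.001 0.062" --roll '[0.5,0.5,0.5,0.5,0.5,0.5,0.5,0.5]' --claw '[0.085,0.085,0.085,0.03,0.03,0.03,0.03,0.03]'

```text
clock: 32.98
position: [366.7, -254.6, 190.8]
ee_rot: [0.986, 0.164, 0.001, 0.001]
contact_force: [0.1, 1.7, 6.6]
gripper_width: 44.1
grasp_force: 61.8
```

Request:
carry_out --pt "0 0 -0.02" --pt "0 0 -0.06" --pt "0 0 -0.12" --pt "0 0 -0.18" --pt "0 0 -0.22" --pt "0 0 -0.22" --roll '[0,0,0,0,0,0]' --claw '[0.03,0.03,0.03,0.03,0.03,0.03]'

```text
clock: 33.72
position: [366.1, -254.6, 413.2]
ee_rot: [0.986, 0.164, 0.004, 0.002]
contact_force: [0.7, -1.8, -3.1]
gripper_width: 44.5
grasp_force: 62.0
```

```bash
python3 - <<'E'
from h import *
plan([579,96,255],86)
E
```

```text
grasp at [367.4, -255.0, 258.5] tooly -71.1 -> slide [0.3138, -0.2637, 0.0045] roll 22.9 j6 2.14
```

Request:
carry_out --pt "0.03 -0.025 0" --pt "0.07 -0.059 0" --pt "0.112 -0.094 0" --pt "0.154 -0.129 0" --pt "0.196 -0.165 0" --pt "0.238 -0.2 0" --pt "0.28 -0.235 0" --pt "0.314 -0.264 0.005" --roll '[2,6,10,14,18,22,23,23]' --claw '[0.03,0.03,0.03,0.03,0.03,0.03,0.03,0.03]'

```text
clock: 34.72
position: [578.2, 98.7, 402.7]
ee_rot: [0.999, -0.036, -0.001, 0.0]
contact_force: [0.2, -1.8, -1.7]
gripper_width: 44.6
grasp_force: 61.9
```

Request:
carry_out --pt "0 0 0.02" --pt "0 0 0.04" --pt "0 0 0.04" --pt "0 0 0.04" --roll '[0,0,0,0]' --claw '[0.03,0.03,0.03,0.03]'

```text
clock: 35.22
position: [577.8, 96.8, 364.5]
ee_rot: [0.999, -0.036, -0.0, 0.0]
contact_force: [1.4, -1.0, -1.5]
gripper_width: 44.5
grasp_force: 61.9
```

```bash
python3 - <<'E'
from h import *
w=snap('wrist'); b,g,k=masks(w); print(rects(w,g,190,240,300)); print('carton',rects(w,b,100,125,300))
plan([579.5,95.5,176.5],86)
E
```

```text
[([578.3, 96.2], [65.1, 61.7], -4.3, 203.4, np.int32(13320))]
carton [([605.5, 94.5], [59.2, 32.4], 86.2, 109.4, np.int32(1558))]
grasp at [578.1, 96.8, 210.4] tooly -94.1 -> slide [0.0015, 0.0012, 0.0339] roll -0.1 j6 1.06
```

Request:
carry_out --pt "0.001 0.001 0.015" --pt "0.001 0.001 0.026" --pt "0.001 0.001 0.031" --pt "0.001 0.001 0.033" --pt "0.001 0.001 0.033" --pt "0.001 0.001 0.033" --roll '[0,0,0,0,0,0]' --claw '[0.03,0.03,0.03,0.03,0.03,0.03]'

```text
clock: 36.02
position: [578.8, 95.9, 331.9]
ee_rot: [0.999, -0.036, 0.0, -0.0]
contact_force: [-0.2, -1.6, -2.0]
gripper_width: 44.2
grasp_force: 62.0
```

Request:
carry_out --pt "0 0 0" --pt "0 0 0" --pt "0 0 0" --pt "0 0 0" --pt "0 0 -0.02" --pt "0 0 -0.06" --pt "0 0 -0.11" --pt "0 0 -0.13" --roll '[0,0,0,0,0,0,0,0]' --claw '[0.07,0.085,0.085,0.085,0.085,0.085,0.085,0.085]'

```text
clock: 37.02
position: [578.8, 95.7, 465.3]
ee_rot: [0.999, -0.036, 0.003, -0.001]
contact_force: [-0.3, 0.5, -0.7]
gripper_width: 85.1
grasp_force: 0.0
```

```bash
python3 - <<'E'
from h import *
w=snap('wrist')
b,g,k=masks(w); print('carton',rects(w,b,100,125,300)); print('tin',rects(w,g,160,180,300))
t=snap('top'); C=cloud(t); m=(C[...,0]>370)&(C[...,0]<470)&(C[...,1]>-170)&(C[...,1]<-30)&(C[...,2]>15)
q=C[m]; print(len(q), cv2.minAreaRect(q[:,:2].astype(np.float32)), [ (z,r(q[(q[:,2]>z)].mean(0))) for z in (15,40)])
plan([414,-104,240],86)
E
```

```text
carton [([580.7, 96.0], [82.5, 59.2], -4.2, 109.4, np.int32(815))]
tin [([579.6, 94.9], [64.2, 47.3], -4.3, 169.6, np.int32(3672))]
178 ((419.82818603515625, -109.31320190429688), (40.955406188964844, 40.99565505981445), 1.0259168148040771) [(15, [419.5, -108.6, 26.5]), (40, [419.9, -109.0, 51.0])]
grasp at [579.8, 96.1, 309.9] tooly -94.1 -> slide [-0.1514, 0.2116, 0.0685] roll -0.1 j6 1.06
```

Request:
carry_out --pt "-0.025 0.036 0" --pt "-0.05 0.075 0" --pt "-0.08 0.115 0.03" --pt "-0.11 0.16 0.08" --pt "-0.135 0.2 0.13" --pt "-0.145 0.216 0.17" --pt "-0.145 0.216 0.18" --pt "-0.145 0.216 0.18" --roll '[0,0,0,0,0,0,0,0]' --claw '[0.085,0.085,0.085,0.07,0.06,0.06,0.06,0.06]'

```text
clock: 38.12
position: [418.8, -109.2, 280.8]
ee_rot: [0.999, -0.036, -0.001, 0.0]
contact_force: [-0.1, -0.2, 1.0]
gripper_width: 59.8
grasp_force: 0.0
```

```bash
python3 - <<'E'
from h import *
w=snap('wrist'); save(w,'w5')
C=cloud(w); m=(C[...,0]>370)&(C[...,0]<470)&(C[...,1]>-170)&(C[...,1]<-30)&(C[...,2]>15)&(C[...,2]<60)
q=C[m]; k=q[q[:,2]>49]; d=q[q[:,2]<24]
for a in (k,d): print(len(a), cv2.minEnclosingCircle(a[:,:2].astype(np.float32)), r(np.median(a,0)))
c=cv2.minEnclosingCircle(k[:,:2].astype(np.float32))[0]; plan([c[0],c[1],59],86)
E
```

```text
491 ((420.57440185546875, -108.28350067138672), 8.83354663848877) [421.1, -108.2, 51.2]
1659 ((420.5205383300781, -108.24173736572266), 21.853654861450195) [427.1, -109.5, 21.3]
grasp at [419.6, -108.9, 127.1] tooly -94.1 -> slide [0.0009, -0.0007, 0.0681] roll -0.1 j6 1.38
```

View pics/w5.png

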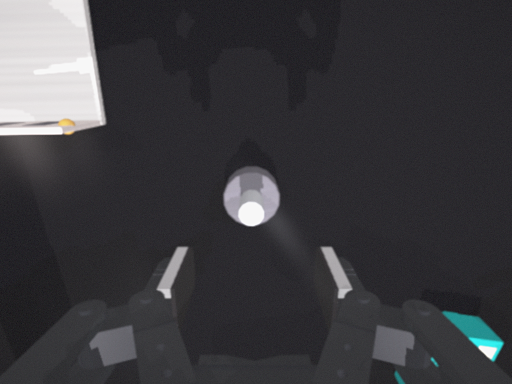

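Request:
carry_out --pt "0.001 -0.001 0.03" --pt "0.001 -0.001 0.056" --pt "0.001 -0.001 0.067" --pt "0.001 -0.001 0.067" --pt "0.001 -0.001 0.067" --pt "0.001 -0.001 0.067" --pt "0.001 -0.001 0.067" --pt "0.001 -0.001 0.067" --roll '[0,0,0,0,0,0,0,0]' --claw '[0.06,0.06,0.06,0.005,0.005,0.005,0.005,0.005]'

```text
clock: 39.17
position: [420.3, -108.1, 215.7]
ee_rot: [0.999, -0.036, 0.002, -0.0]
contact_force: [0.2, 2.3, 7.3]
gripper_width: 14.9
grasp_force: 58.5
```

Request:
carry_out --pt "0 0 -0.02" --pt "0 0 -0.06" --pt "0 0 -0.11" --pt "0 0 -0.16" --pt "0 0 -0.21" --pt "0 0 -0.22" --pt "0 0 -0.22" --roll '[0,0,0,0,0,0,0]' --claw '[0.005,0.005,0.005,0.005,0.005,0.005,0.005]'

```text
clock: 40.05
position: [418.9, -108.3, 433.7]
ee_rot: [0.999, -0.036, -0.001, -0.0]
contact_force: [-0.3, -0.4, -3.1]
gripper_width: 14.9
grasp_force: 59.0
```

```bash
python3 - <<'E'
from h import *
w=snap('wrist'); save(w,'w6')
plan([579.5,95.5,280],86)
E
```

```text
grasp at [418.3, -108.1, 278.0] tooly -94.2 -> slide [0.146, -0.2148, -0.0024] roll -0.2 j6 1.37
```

View pics/w6.png

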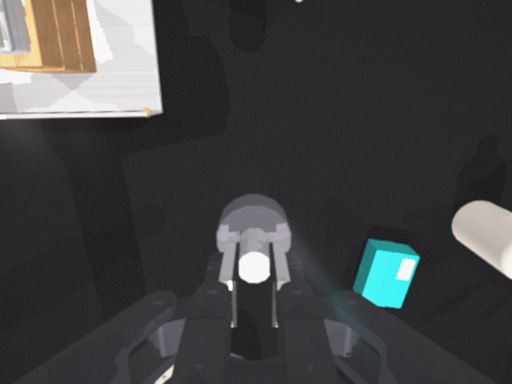

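Request:
carry_out --pt "0.02 -0.029 0" --pt "0.05 -0.074 0" --pt "0.08 -0.118 0" --pt "0.11 -0.162 0" --pt "0.135 -0.199 0" --pt "0.146 -0.215 0" --pt "0.146 -0.215 0.02" --pt "0.146 -0.215 0.02" --roll '[0,0,0,0,0,0,0,0]' --claw '[0.005,0.005,0.005,0.005,0.005,0.005,0.005,0.005]'

```text
clock: 41.1
position: [580.0, 95.4, 410.7]
ee_rot: [0.999, -0.036, -0.004, 0.001]
contact_force: [-0.8, -0.6, -2.8]
gripper_width: 14.5
grasp_force: 59.1
```

```bash
python3 - <<'E'
from h import *
w=snap('wrist'); C=cloud(w); b,g,k=masks(w); print('tin',rects(w,g,164,176,100),'carton',rects(w,b,100,125,300))
m=(np.hypot(C[...,0]-580,C[...,1]-96)<40)&(C[...,2]>185)&(C[...,2]<232)
q=C[m]; print(len(q), cv2.minEnclosingCircle(q[:,:2].astype(np.float32)), r(np.percentile(q[:,2],[5,50,95])))
plan([579.5,95.5,232],86)
E
```

```text
tin [([592.3, 94.1], [47.2, 39.5], 86.4, 169.4, np.int32(2440))] carton [([610.3, 94.2], [58.9, 23.7], 87.4, 109.4, np.int32(1041))]
2988 ((578.5800170898438, 94.53190612792969), 21.78719139099121) [201.2, 216.1, 225.2]
grasp at [579.6, 94.9, 257.7] tooly -94.1 -> slide [-0.0, -0.0006, 0.0257] roll -0.1 j6 1.06
```

Request:
carry_out --pt "0 0 0.012" --pt "0 0 0.02" --pt "0 0 0.024" --pt "0 0 0.026" --pt "0 0 0.026" --pt "0 0 0.026" --roll '[0,0,0,0,0,0]' --claw '[0.005,0.005,0.005,0.005,0.005,0.005]'

```text
clock: 41.9
position: [580.8, 95.7, 388.9]
ee_rot: [0.999, -0.036, 0.0, -0.0]
contact_force: [0.2, 1.4, -3.1]
gripper_width: 14.7
grasp_force: 59.1
```

```bash
python3 - <<'E'
from h import *
s=read_state(); print(s['contact_force']); plan([579.5,95.5,231])
E
```

```text
[ 0.15280598  1.36533637 -3.06808045]
grasp at [580.9, 95.8, 234.2] tooly -94.1 -> slide [-0.0014, 0.0003, 0.0032] roll 0 j6 1.06
```

Request:
carry_out --pt "-0.001 0 0.0015" --pt "-0.001 0 0.0025" --pt "-0.001 0 0.003" --pt "-0.001 0 0.003" --roll '[0,0,0,0]' --claw '[0.005,0.005,0.005,0.005]'

```text
clock: 42.4
position: [579.7, 95.8, 385.9]
ee_rot: [0.999, -0.036, 0.0, 0.0]
contact_force: [-1.0, 0.7, -0.7]
gripper_width: 14.9
grasp_force: 59.3
```

Request:
carry_out --pt "0 0 0" --pt "0 0 0" --pt "0 0 0" --pt "0 0 0" --pt "0 0 -0.02" --pt "0 0 -0.06" --pt "0 0 -0.08" --pt "0 0 -0.08" --roll '[0,0,0,0,0,0,0,0]' --claw '[0.03,0.05,0.06,0.06,0.06,0.06,0.06,0.06]'

```text
clock: 43.4
position: [579.8, 95.7, 467.3]
ee_rot: [0.999, -0.036, 0.002, -0.001]
contact_force: [0.1, -0.7, -1.3]
gripper_width: 59.7
grasp_force: 0.0
```

```bash
python3 - <<'E'
from h import *
w=snap('wrist'); C=cloud(w); b,g,k=masks(w); print('tin',rects(w,g,164,176,100),'carton',rects(w,b,100,125,300))
for lo,hi in ((185,196),(218,226)):
    m=(np.hypot(C[...,0]-580,C[...,1]-96)<40)&(C[...,2]>lo)&(C[...,2]<hi); q=C[m]
    print(len(q), cv2.minEnclosingCircle(q[:,:2].astype(np.float32)), r(np.median(q,0)))
t=snap('top'); save(t,'top3',(100,80,430,320),2.3); b,g,k=masks(t)
print('cap',rects(t,k,42,56,30)); print('mat',rects(t,g,-4,12,800))
for n in ('gate_edge','gate_hinge','jar'):
    for p in (t,w):
        for d in place_of(p,n)[:2]: print(n,round(d['conf'],2),r(at_z(p,d['at'],60 if n=='gate_edge' else 35 if n!='jar' else 4)))
for p in (t,w):
    C=cloud(p); m=(C[...,2]>54)&(C[...,2]<66)&(C[...,1]<-16)&(C[...,1]>-230)&(C[...,0]>520)&(C[...,0]<720)
    q=C[m]; print('gate top',len(q), cv2.minAreaRect(q[:,:2].astype(np.float32)))
plan([579.5,95.5,231])
E
```

```text
tin [([593.4, 93.8], [47.4, 36.5], 85.7, 169.2, np.int32(1121)), ([557.0, 96.6], [46.6, 19.7], 86.7, 168.9, np.int32(311))] carton [([589.0, 95.3], [65.8, 59.2], -3.9, 109.3, np.int32(769))]
1483 ((579.4774169921875, 95.56904602050781), 21.907386779785156) [585.8, 94.2, 191.3]
431 ((579.3800048828125, 95.53272247314453), 8.9364652633667) [580.1, 95.4, 221.2]
cap [([749.3, -468.2], [20.4, 13.1], -90.0, 50.6, np.int32(36)), ([559.7, 381.3], [56.5, 51.6], 5.6, 47.3, np.int32(267))]
mat [([822.8, 643.1], [207.5, 132.5], 89.3, 10.1, np.int32(1086)), ([582.5, 96.6], [208.7, 171.7], 84.8, 7.2, np.int32(2400)), ([562.9, 378.6], [132.4, 114.5], 3.8, 3.2, np.int32(928))]
gate_edge 0.69 [603.8, -181.0, 60.0]
gate_edge 0.97 [602.3, -178.3, 60.0]
gate_hinge 0.77 [654.1, -13.8, 35.0]
gate_hinge 0.53 [582.0, 85.4, 35.0]
gate_hinge 0.74 [652.4, -16.3, 35.0]
jar 0.97 [558.0, 373.3, 4.0]
jar 0.19 [597.0, 105.2, 4.0]
jar 0.97 [558.1, 385.6, 4.0]
jar 0.17 [539.8, 100.2, 4.0]
gate top 140 ((629.6923217773438, -95.3043441772461), (174.25067138671875, 10.250005722045898), 68.03014373779297)
gate top 830 ((628.6572265625, -95.53587341308594), (172.376708984375, 8.071188926696777), 68.62639617919922)
grasp at [579.5, 95.7, 309.9] tooly -94.1 -> slide [0.0001, 0.0001, 0.0789] roll 0 j6 1.06
```

View pics/top3.png

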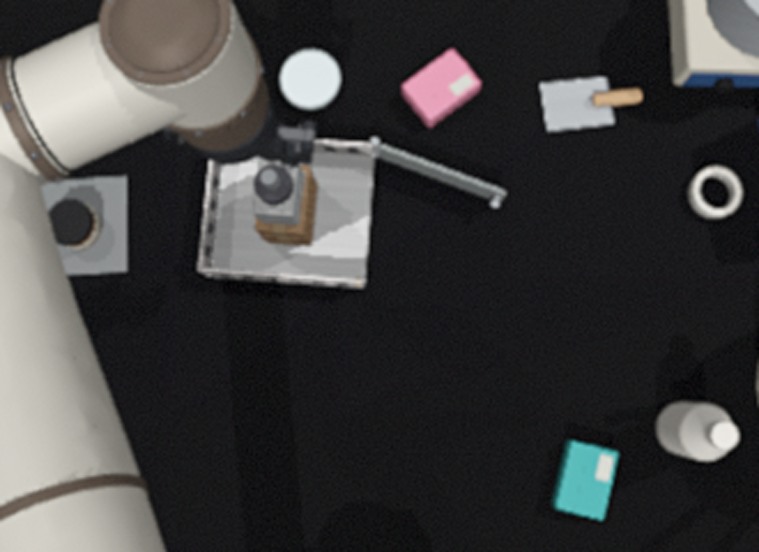

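The crop shows the weight on the column at (273,185), the jar on the mat at (72,222), and the gate open from (375,145) to (500,198). Next I'll push the gate shut with closed fingers.

```bash
cat > gate.py <<'E'
from h import *
H=np.array([661.8,-12.7])
def pt(th,extra=0,rho=145):
    a=np.radians(th); u=np.array([np.cos(a),np.sin(a)]); n=np.array([-u[1],u[0]])
    b=np.radians(th+90+4)  # block axes relative to tool
    sup=11*abs(np.cos(b))+15*abs(np.sin(b))
    return H+rho*u+n*(3+sup+extra)
if __name__=='__main__':
    s=read_state(); M=R.from_quat(s['ee_rot']).as_matrix(); g=np.array(s['position'])
    P=[pt(248.4,25)]+[pt(t) for t in (248,238,228,218,208,198,190,184,180,176)]+[pt(176,-3),pt(176,-6)]
    p0=P[0]; print('stage',r(p0))
    plan([p0[0],p0[1],310])
    for p in P: print(r(p), np.round(M[:2,:2].T@(p-p0)/1000,3).tolist())
E
python3 gate.py
```

```text
stage [648.4, -163.4]
grasp at [579.5, 95.7, 309.9] tooly -94.1 -> slide [0.0873, 0.2534, 0.0] roll 0 j6 1.06
[648.4, -163.4] [0.0, 0.0]
[624.3, -153.9] [-0.025, -0.008]
[601.7, -146.1] [-0.048, -0.014]
[580.3, -134.4] [-0.07, -0.024]
[560.8, -118.9] [-0.091, -0.038]
[543.9, -99.8] [-0.109, -0.056]
[530.4, -77.5] [-0.124, -0.077]
[522.5, -57.8] [-0.133, -0.096]
[518.5, -42.2] [-0.138, -0.112]
[516.8, -31.4] [-0.141, -0.122]
[515.9, -20.5] [-0.142, -0.133]
[516.1, -17.5] [-0.142, -0.136]
[516.3, -14.6] [-0.142, -0.139]
```

Request:
carry_out --pt "0.015 0.045 0" --pt "0.033 0.097 0" --pt "0.052 0.15 0" --pt "0.07 0.203 0" --pt "0.085 0.247 0.02" --pt "0.0875 0.2535 0.06" --pt "0.0875 0.2535 0.11" --pt "0.0875 0.2535 0.15" --roll '[0,0,0,0,0,0,0,0]' --claw '[0.03,0,0,0,0,0,0,0]'

```text
clock: 44.8
position: [648.3, -163.8, 312.9]
ee_rot: [0.999, -0.036, -0.001, -0.0]
contact_force: [-0.5, -0.1, -0.2]
gripper_width: -0.3
grasp_force: 0.0
```

Request:
carry_out --pt "0 0 0.04" --pt "0 0 0.08" --pt "0 0 0.102" --pt "0 0 0.102" --pt "0 0 0.102" --roll '[0,0,0,0,0]' --claw '[0,0,0,0,0]'

```text
clock: 45.42
position: [649.4, -163.5, 214.5]
ee_rot: [0.999, -0.036, 0.001, 0.0]
contact_force: [0.8, -0.5, 0.7]
gripper_width: 0.2
grasp_force: 0.0
```

```bash
python3 - <<'E'
from h import *
w=snap('wrist'); save(w,'w7')
plan([648.4,-163.4,57.3])
C=cloud(w); m=(C[...,2]>54)&(C[...,2]<66)&(C[...,1]<-16)&(C[...,1]>-230)&(C[...,0]>520)&(C[...,0]<720)
q=C[m]; print('gate top',len(q), cv2.minAreaRect(q[:,:2].astype(np.float32)))
E
```

```text
grasp at [649.8, -163.5, 60.3] tooly -94.1 -> slide [-0.0014, -0.0, 0.003] roll 0 j6 1.5
gate top 3206 ((650.7434692382812, -111.29828643798828), (132.1249237060547, 59.489036560058594), 69.39350891113281)
```

View pics/w7.png

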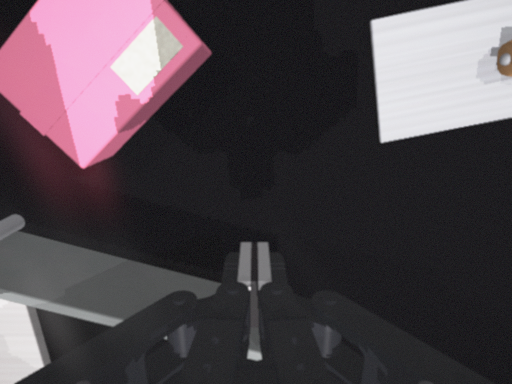

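Request:
carry_out --pt "-0.025 -0.008 0" --pt "-0.048 -0.014 0" --pt "-0.07 -0.024 0" --pt "-0.091 -0.038 0" --pt "-0.109 -0.056 0" --pt "-0.124 -0.077 0" --pt "-0.133 -0.096 0" --pt "-0.133 -0.096 0" --roll '[0,0,0,0,0,0,0,0]' --claw '[0,0,0,0,0,0,0,0]'

```text
clock: 46.48
position: [523.2, -57.1, 215.2]
ee_rot: [0.999, -0.035, 0.002, -0.0]
contact_force: [0.5, -0.7, -0.2]
gripper_width: -0.1
grasp_force: 0.0
```

```bash
python3 - <<'E'
from h import *
w=snap('wrist'); save(w,'w8')
plan([516,-20.5,57.3]); print(read_state()['contact_force'])
E
```

```text
grasp at [524.0, -57.6, 60.2] tooly -94.0 -> slide [-0.0106, -0.0365, 0.0029] roll 0 j6 1.3
[ 0.37734486  0.44520479 -0.50942844]
```

View pics/w8.png

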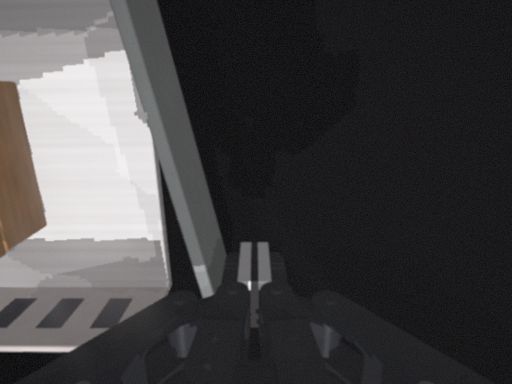

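Request:
carry_out --pt "-0.002 -0.012 0" --pt "-0.004 -0.022 0" --pt "-0.005 -0.03 0" --pt "-0.005 -0.035 0" --pt "-0.005 -0.039 0" --pt "-0.005 -0.042 0" --pt "-0.005 -0.042 0" --roll '[0,0,0,0,0,0,0]' --claw '[0,0,0,0,0,0,0]'

```text
clock: 47.4
position: [521.1, -19.7, 213.5]
ee_rot: [0.999, -0.036, -0.001, 0.003]
contact_force: [5.1, -26.0, -0.8]
gripper_width: -0.2
grasp_force: 13.1
```

```bash
cat > gt.py <<'E'
from h import *
def gate(p):
    C=cloud(p); m=(C[...,2]>55)&(C[...,2]<64)&(C[...,1]<16)&(C[...,1]>-60)&(C[...,0]>485)&(C[...,0]<655)
    q=C[m]; l=cv2.fitLine(q[:,:2].astype(np.float32),cv2.DIST_HUBER,0,0.01,0.01).ravel()
    print('gate line n',len(q),'angle',round(float(np.degrees(np.arctan2(l[1],l[0]))%180),2),'pt',r(l[2:]),cv2.minAreaRect(q[:,:2].astype(np.float32)))
E
python3 - <<'E'
from gt import *
w=snap('wrist'); save(w,'w9'); gate(w)
plan([516,-20.5,57.3]); print(read_state()['contact_force'])
E
```

```text
gate line n 5128 angle 177.53 pt [583.2000122070312, -10.100000381469727] ((572.557861328125, -21.5516414642334), (32.018394470214844, 118.80233001708984), 86.63838195800781)
grasp at [520.6, -20.6, 58.8] tooly -94.1 -> slide [-0.0046, 0.0002, 0.0016] roll 0 j6 1.22
[  5.62690155 -26.7000469   -0.59371098]
```

View pics/w9.png

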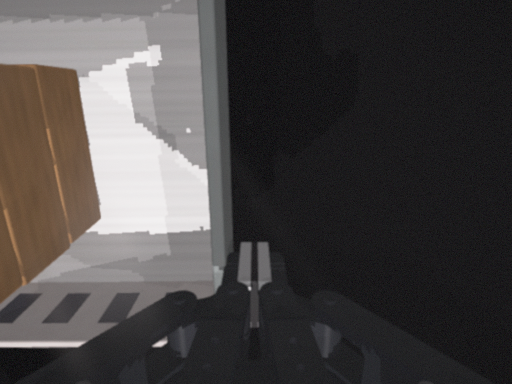

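The gate now lies along the front of the carrier at columns 205–228 and the fingers press on it with 26 N, well above what the catch needs. I'll back off and check.

Request:
carry_out --pt "0 0.02 0" --pt "0 0.05 0" --pt "0 0.09 -0.02" --pt "0 0.12 -0.07" --pt "0 0.14 -0.12" --pt "0 0.15 -0.18" --pt "0 0.15 -0.22" --pt "0 0.15 -0.22" --roll '[0,0,0,0,0,0,0,0]' --claw '[0,0,0,0,0,0,0,0]'

```text
clock: 48.45
position: [510.6, -165.4, 437.3]
ee_rot: [0.999, -0.036, 0.004, -0.0]
contact_force: [0.4, -0.6, -0.3]
gripper_width: -0.0
grasp_force: 0.0
```

```bash
python3 - <<'E'
from gt import *
w=snap('wrist'); save(w,'w10',None,1.2)
C=cloud(w); b,g,k=masks(w)
m=(C[...,2]>56)&(C[...,2]<63)&(C[...,1]<10)&(C[...,1]>-30)&(C[...,0]>497)&(C[...,0]<655); q=C[m]
print('gate',len(q),cv2.minAreaRect(q[:,:2].astype(np.float32)))
m=(C[...,2]>56)&(C[...,2]<63)&(C[...,1]>20)&(C[...,1]<185)&(np.abs(C[...,0]-488)<18); q=C[m]
if len(q)>20: print('near rail',len(q),cv2.minAreaRect(q[:,:2].astype(np.float32)))
print(read_state()['contact_force'])
t=snap('top'); b,g,k=masks(t); C=cloud(t)
print('cap',rects(t,k,42,56,30)); print('mat',rects(t,g,-4,12,800)); print('tin',rects(t,g,162,178,30),'weight',[ (r(C[(C[...,2]>216)&(C[...,2]<228)&(np.hypot(C[...,0]-580,C[...,1]-96)<40)].mean(0)))])
save(t,'top4',(100,80,430,320),2.3)
E
```

```text
gate 974 ((576.4077758789062, -10.318203926086426), (7.499624252319336, 157.39154052734375), 86.83689880371094)
near rail 370 ((490.6978759765625, 79.49547576904297), (118.00457000732422, 4.855777740478516), 86.5197525024414)
[-0.30787315  0.36768694 -0.72663111]
cap [([749.3, -467.8], [21.3, 13.2], 86.3, 50.2, np.int32(37)), ([559.0, 383.0], [55.9, 55.5], 82.1, 47.1, np.int32(284))]
mat [([829.3, 642.8], [207.8, 119.7], 89.9, 10.2, np.int32(1097)), ([561.8, 387.1], [132.2, 131.6], -86.9, 3.4, np.int32(1246))]
tin [([797.2, -493.2], [146.2, 44.1], 63.7, 170.2, np.int32(153)), ([358.9, -581.7], [236.4, 147.6], 0.7, 172.0, np.int32(539)), ([53.5, -60.6], [29.9, 4.4], 85.6, 168.3, np.int32(38))] weight [[nan, nan, nan]]<stdin>:10: RuntimeWarning: Mean of empty slice.
  ret = um.true_divide(
```

View pics/top4.png

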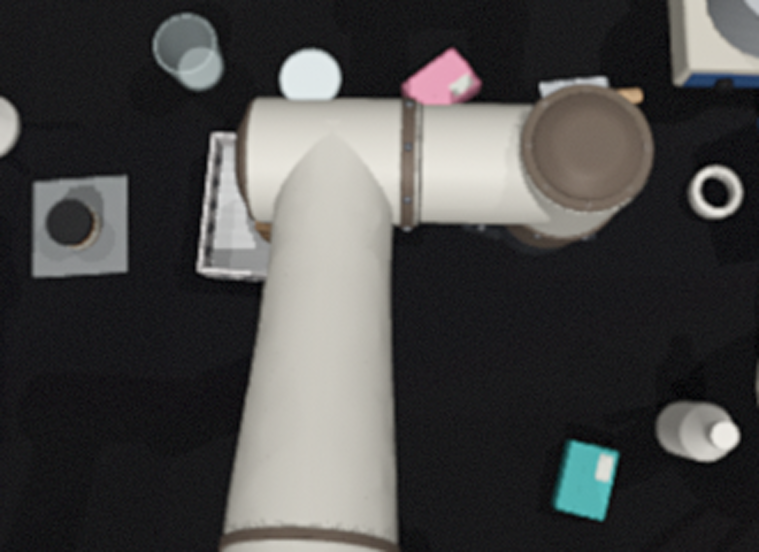

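```bash
python3 - <<'E'
from h import *
for n in ('side','wrist'):
    p=snap(n); C=cloud(p)
    near=np.hypot(C[...,0]-579,C[...,1]-96)<60
    for nm,lo,hi in (('knob',200,223),('disc',172,190),('tin2',142,168),('tin1',112,138),('c3',78,107),('c2',62,74)):
        q=C[near&(C[...,2]>lo)&(C[...,2]<hi)]
        if len(q)>5: print(n,nm,len(q),r(np.percentile(q[:,0],[3,97])),r(np.percentile(q[:,1],[3,97])))
E
```

```text
side knob 51 [572.0, 585.6] [86.4, 101.3]
side disc 108 [558.6, 592.9] [70.8, 103.9]
side tin2 199 [545.9, 592.1] [67.9, 110.2]
side tin1 193 [545.9, 603.4] [67.8, 115.4]
side c3 320 [536.5, 617.3] [61.7, 119.6]
side c2 120 [535.7, 613.9] [61.6, 110.3]
wrist c3 1744 [537.7, 615.5] [63.1, 69.5]
wrist c2 665 [537.0, 614.9] [63.4, 69.1]
```

```bash
python3 -c "
from bench import *
print(job_done())"
```

```text
the job is handed in; nothing more can be done
None
```

The job is handed in after about 49 s on the robot's clock. In my last measurements the jar stood on the mat, the column stood in the carrier (three cartons, two tins, weight on top), and the gate was shut to about 0.006 rad; no verdict came back.

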